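# Fasten the access panel of the bench unit with its quarter-turn key

## Task

One of the two quarter-turn studs on the bench unit's access panel has not been fastened: it stands proud of its boss, slot running front to back. Take the key from its holder, seat the blade in that stud's slot, press gently and turn it clockwise about a quarter turn until it drops into its catch and stays there, then put the key back upright and fully home in its holder. Never force the stud, do not touch it with the fingers, and leave the glassware standing where it is.

Things in the scene. Friction and masses are not known exactly. Their poses are not given: they have to be found in the camera images.
- key_grip (a point): Centre of the loose key's flat black handle: 34 mm wide (key's x), 12 mm thick (y), from 45 to 95 mm above the key's tip. The key (0.12 kg, 95 mm tall) stands upright in its holder. This point is on the key's axis, 70 mm above the tip; z points up. Grip the 12 mm thickness from above, fingertips above the collar, which lies 40 to 45 mm above the tip and is 36 mm across.
- key_tip (a point): Centre of the lower end of the key's steel blade, on the key's axis; axes as for the grip point. The blade is 20 mm wide (x) and 3.2 mm thick (y), thinned to 1.6 mm at the tip; above it a round shaft 12 mm across runs up to the collar. The blade has about 0.1 rad of play in a stud's slot.
- holder_mouth (a point): Centre of the mouth of the key holder, in its top face: a grey fixed block 64 x 56 x 50 mm with two small feet. The hole goes right through, 25 mm along x and 17 mm along y. The key stands in it with its blade along x (either way round); it is home when its collar rests on the top face, the tip 40 mm below this point. z points up.
- stud_top (a point): Centre of the top of the open stud, on its axis; moves and turns with it; z up. Round steel head, 29 mm across, 2 mm proud of the raised round boss it sits in (48 mm across at the foot, 25 mm high, bore 31 mm). Its slot runs right across along x, 5.2 mm wide, 6 mm deep, edges bevelled. While open, the slot runs from front to back of the unit. The panel is 27 mm below this point.
- stud (a joint): Turn of the open stud, rad, clockwise from above: 0 open, hard stop 1.60. It stays at 0 (0.05 play) until pressed below a hidden ledge. Just above the floor or resting lightly on it, it turns easily; the harder it is pushed on the floor, the stiffer it turns. At 1.3 ledge and floor end: pressed, it drops; let go, it springs up behind the ledge and cannot turn back. Let go sooner, it is not fast.
- seat: The raised round aluminium boss of the open stud, fixed on the unit's panel. Origin: centre of its foot on the panel, 63 mm above the worktop; x from front to back of the unit, z up.
- fastened_top (a point): Centre of the top of the other stud, already fastened: it looks the same but sits sunk 4 mm inside its boss with its slot nearly across the unit. It is fixed, 110 mm from the open one; either may be the left one. Nothing is to be done to it.
- case: The bench unit: grey box 150 x 220 mm (x front to back, y), 60 mm high, fixed, with an aluminium panel on top (top face 63 mm up), small dial, display and vents on its front (-x side). Origin: centre of its underside.
- beaker: Glass beaker, 66 mm across, 76 mm high; bystander. Origin: centre of its underside.
- dropper: Brown dropper bottle with red teat, 39 mm across, 131 mm high; bystander. Origin: centre of its underside.
- weighing_bottle: Small lidded weighing bottle, 42 mm across, 60 mm high; bystander. Origin: centre of its underside.
- plunger (a joint): How far the open stud is pushed in, m: 0 at its open height, 0.020 at most. A spring pushes it up: 3 N at 0, 7.5 N at 0.018. The hidden ledge lies 4 to 16 mm down, differing from unit to unit; 1.5 mm below it a solid floor stops the press and the force rises steeply. Fastened, it rests 2.5 mm higher than the ledge. Over 22 N between key and fastener, press and turning together, damages the catch.
There are look-alikes about, which are no part of the job. Leave any pink or turquoise look-alike of the part that bears key_grip alone.

How it is judged:
By the outcome, as a careful person would: the job done as asked, in the order asked, and still so for the second after the job is handed in, with the robot touching nothing.
It also fails if it takes over 72 s, if anything falls off the work surface, if the arm or the gripper's body presses on something with over 40 N, if the wrist force passes 120 N, or if a joint passes its speed limit or range.

## Robot

A 6-joint arm with a two-finger parallel gripper is mounted at the origin on a cart in front of the work surface, level with it; the furniture and walls round the work are solid. World frame = base frame: x ahead of the robot, y to its left, z up, the work surface at z = 0. Lengths are in m, angles in rad, forces in N, time in s.
With the tool pointing down it reaches from about 0.35 to 0.775 m from the base axis. Payload 7.3 kg.
Tool frame: the origin (TCP) lies at the very end of the fingers, on their centre line; the grasp point (between the pads) lies 19 mm behind it; z points along the fingers, x is the direction in which the jaws open and shut, and the axes are right-handed (so a half turn about z gives the same grasp; the last joint's range is limited). The gripper opens to 92 mm and grips with 3 to 60 N. Pads are 19 mm wide; open, the fingers measure 130 mm over their backs; the gripper's body (75 mm by 190 mm) begins 47 mm behind the grasp point.
Start: joints at [1.136, 0.342, 1.524, -0, 1.275, -0.146], TCP at [0.15, 0.503, 0.227] pointing down, gripper open.
Joint ranges: [-2.53, 2.53], [-0.77, 2.02], [0.04, 2.7], [-1, 4.14], [0.28, 2.66], [-3.11, 3.11]. Speed limits (rad/s): [2.57, 2.57, 3.14, 3.14, 3.14, 3.14].

## Interface

Orientations are given as [roll, pitch, yaw] about the fixed x, y, z axes, in that order (R = Rz(yaw) Ry(pitch) Rx(roll)).
In Python, from cell import observe, read_camera, camera_params, hand_in gives the robot as it stands.
- The arm moves only by the tool apply_moves, never from a script. Its argument "increments" is a list of rows, each an object with "grip": the opening, from 0 (shut) to 1 (fully open); "linear": the shift along the world's x, y, z in mm, a list of three; "turn": the turn, a rotation vector about the world's x, y, z in units of 6 degrees (1.0 is 6 degrees), a list of three. A call has 1 to 10 rows; each row is the pose to reach, as a shift and turn from the pose commanded when the call began; what a row does not reach only later rows make up. A row lasts 1/10 s, in which the tool goes at most 50 mm and 8.59 degrees, less where a joint would pass 70% of its speed; a pose out of reach is approached as far as the arm can. A call with a gripper value outside its range is refused whole. The fingers move at their own pace and stop on an object; "grip_force" is the grip in N (left out, the last holds). Time passes only in rows, so rows that repeat a pose let the fingers close. It gives the time, the measured TCP pose, the force and the opening at its end, in the units of the state.
- observe(): the state, without advancing time (a new reading comes with each control period).
- read_camera(name): name is "side" or "top"; returns the picture (480x640x3 uint8, red, green, blue); there is no depth.
- camera_params(name): a dict with "camera_matrix" (3x3 intrinsics, pixels), "k1" (the pictures are not rectified: a ray, as slopes to the right and down, at radius r is drawn at 1 + k1 r^2 times it, then the intrinsics apply), "world_to_cam" (4x4, takes a point from world to camera coordinates). Camera axes: x right, y up, looking along -z (the intrinsics and any distortion apply to the point x, -y, -z); pixel columns grow to the right and rows downward; lengths in m; the calibration is good to about 2 mm. A picture is of the moment at which its call begins. camera_params takes no time and is no camera call.
- hand_in(): hands the job in, once; it reports no verdict.
The state is a dict: "time": time; "qpos": joint angles; "qvel": joint speeds; "joint_efforts": joint torques, N m; "tool_pos": TCP position; "tool_rot": TCP orientation; "contact_force": force on the tool from outside, world axes, zero at the start; "torque": the same for the moment, N m; "opening": finger opening in m.
Only numpy, scipy, OpenCV 4.12 (cv2) and the standard library are available. Lean on these libraries where they do the work, as an engineer would, in place of code of your own. Each camera call takes 0.05 s, during which the arm holds its last target.

## Working session

There is one attempt and no reset: what is moved stays moved. The work goes in short steps, Python scripts to look and compute and a tool call to move; the robot and the scene stay as the last step left them, time stands still between calls to the robot, and variables do not carry over. Pictures are saved under pics/ and viewed, and the job is handed in when it is done.

Besides the shell and the picture viewer there is one more tool, called by a JSON object that holds its "op" and its "data", one argument or row to a line. apply_moves: Moves the arm, as the interface text tells. Its arguments: {"type":"object","properties":{"increments":{"type":"array","items":{"type":"object","properties":{"grip":{"type":"number"},"linear":{"type":"array","items":{"type":"number"}},"turn":{"type":"array","items":{"type":"number"}}}}},"grip_force":{"type":"number"}},"required":["increments"]}

```bash
mkdir -p pics
cat > h.py <<'E'
import numpy as np, cv2
from cell import observe, read_camera, camera_params, hand_in
def snap(n,f):
    im=read_camera(n); cv2.imwrite('pics/'+f,im[:,:,::-1]); return im
def ray(n,u,v):
    p=camera_params(n);K=np.array(p['camera_matrix']);T=np.array(p['world_to_cam']);k=p['k1']
    d=cv2.undistortPoints(np.array([[[u,v]]],float),K,np.array([k,0,0,0,0.]))[0,0]
    R=T[:3,:3];o=-R.T@T[:3,3]
    return o,R.T@np.array([d[0],-d[1],-1.])
def onz(n,u,v,z):
    o,d=ray(n,u,v);return o+d*(z-o[2])/d[2]
def proj(n,X):
    p=camera_params(n);K=np.array(p['camera_matrix']);T=np.array(p['world_to_cam']);k=p['k1']
    c=T[:3,:3]@np.array(X)+T[:3,3];s=np.array([c[0]/-c[2],-c[1]/-c[2]]);s=s*(1+k*(s@s))
    return K[:2,:2]@s+K[:2,2]
def two(u1,v1,u2,v2):
    a,d=ray('top',u1,v1);b,e=ray('side',u2,v2)
    s=np.linalg.lstsq(np.c_[d,-e],b-a,rcond=None)[0]
    P=a+d*s[0];Q=b+e*s[1];return (P+Q)/2,np.linalg.norm(P-Q)
def crop(im,x0,y0,x1,y1,f,s):
    cv2.imwrite('pics/'+f,cv2.resize(im[y0:y1,x0:x1,::-1],None,fx=s,fy=s,interpolation=cv2.INTER_CUBIC))
E
python3 - <<'E'
from h import *
snap('top','t0.png');snap('side','s0.png')
o=observe();print(o)
for n in('top','side'):print(camera_params(n))
E
```

```text
{'time': 0.1, 'qpos': array([ 1.13598867e+00,  3.42613907e-01,  1.52490165e+00,  3.41372294e-06,
        1.27539981e+00, -1.45989660e-01]), 'qvel': array([-0.00222954,  0.0011255 , -0.00116509,  0.00034812, -0.00083561,
       -0.00092006]), 'joint_efforts': array([ 1.79590756e-03, -4.32008278e+01, -2.44695354e+01,  7.19860476e-02,
        5.25714154e-02, -7.19279979e-05]), 'tool_pos': array([0.14935188, 0.50293874, 0.2261417 ]), 'tool_rot': array([-3.14139701e+00,  1.30816261e-03,  1.28197746e+00]), 'contact_force': array([0.5858374 , 0.11972727, 0.23511014]), 'torque': array([ 0.02815869, -0.03239247,  0.03419557]), 'opening': 0.09174585939801716}
{'camera_matrix': array([[484.76444559,   0.        , 319.7198885 ],
       [  0.        , 484.76444559, 245.66093758],
       [  0.        ,   0.        ,   1.        ]]), 'k1': -0.0990321110056014, 'world_to_cam': array([[-0.01513178, -0.99982904,  0.01062679, -0.07500194],
       [ 0.98554341, -0.01312026,  0.16891429, -0.52141937],
       [-0.16874599,  0.01302913,  0.98557345, -1.06438105],
       [ 0.        ,  0.        ,  0.        ,  1.        ]])}
{'camera_matrix': array([[518.40881891,   0.        , 311.8734575 ],
       [  0.        , 518.40881891, 241.16409284],
       [  0.        ,   0.        ,   1.        ]]), 'k1': -0.03795252477760327, 'world_to_cam': array([[ 0.85212728, -0.52331059, -0.00501148, -0.49979992],
       [ 0.33470783,  0.53760654,  0.77391852, -0.20855794],
       [-0.40230556, -0.66115447,  0.63326535, -0.78784086],
       [ 0.        ,  0.        ,  0.        ,  1.        ]])}
```

View pics/t0.png

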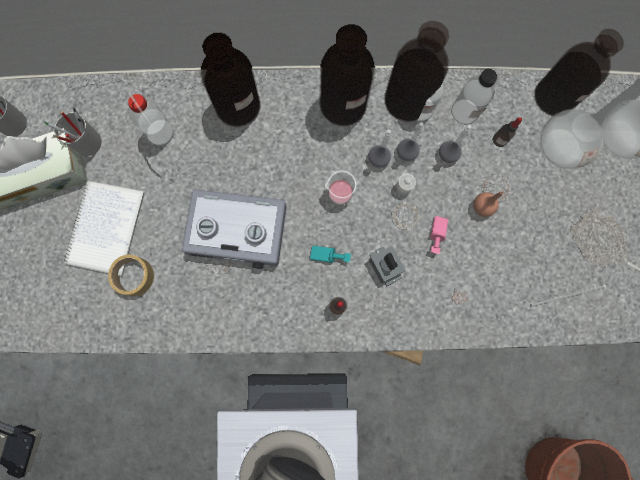

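View pics/s0.png

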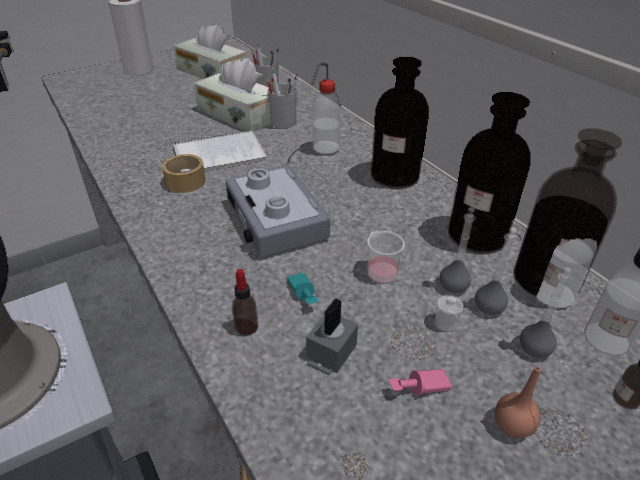

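The key (black handle) stands in a grey holder at top (387,265) / side (332,330). Turquoise (325,255) and pink (438,235) are look-alikes lying down. The unit's studs are at top (206,228) and (255,233). I'll enlarge these.

Run:
```python
from h import *
t=cv2.imread('pics/t0.png')[:,:,::-1];s=cv2.imread('pics/s0.png')[:,:,::-1]
a=cv2.resize(t[180:280,175:295],None,fx=4,fy=4,interpolation=cv2.INTER_CUBIC)
b=cv2.resize(t[235:295,355:415],None,fx=6.667,fy=6.667,interpolation=cv2.INTER_CUBIC)[:400,:320]
b=cv2.resize(t[240:290,365:410],None,fx=7,fy=8,interpolation=cv2.INTER_CUBIC)[:400,:315]
cv2.imwrite('pics/c1.png',np.hstack([a,b])[:,:,::-1])
a=cv2.resize(s[150:260,220:335],None,fx=3.4,fy=3.4,interpolation=cv2.INTER_CUBIC)
b=cv2.resize(s[290:375,290:375],None,fx=4.4,fy=4.4,interpolation=cv2.INTER_CUBIC)
cv2.imwrite('pics/c2.png',np.hstack([a[:374],b[:374]])[:,:,::-1])
```

```text
(no output)
```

View pics/c1.png

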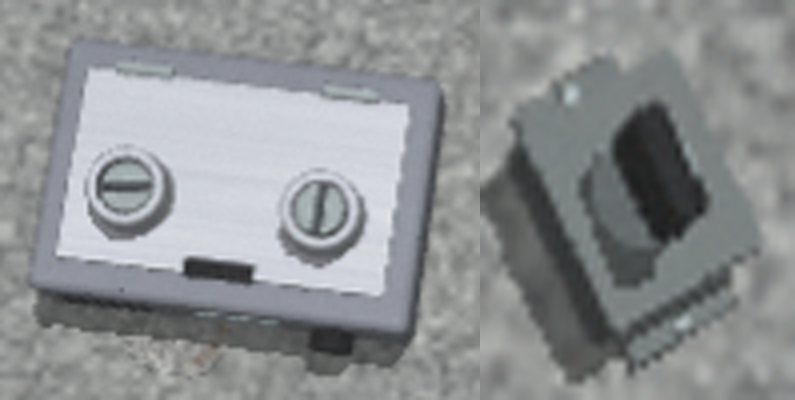

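View pics/c2.png

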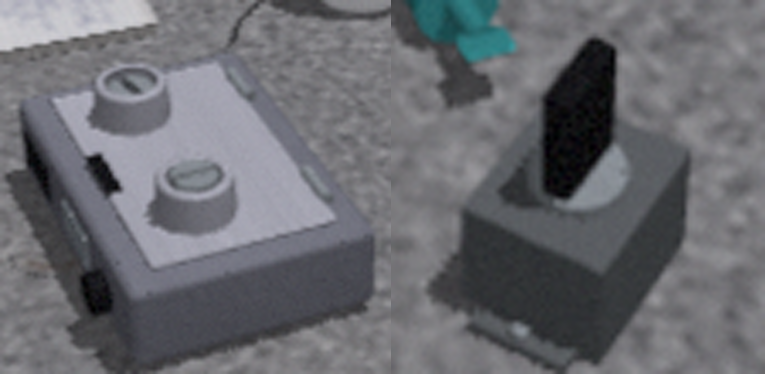

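Two studs: the left one (206,228) has its slot across and sits sunk, so it is the fastened one. The right one (255,233) has its slot front to back and stands proud, so it is the open one. The key is the black handle in the grey holder at (387,265). Next come finer measurements.

Run:
```python
from h import *
def g(im,x0,y0,w,h,s):
    a=cv2.resize(im[y0:y0+h,x0:x0+w],None,fx=s,fy=s,interpolation=cv2.INTER_CUBIC)
    for i in range(0,w,5):
        cv2.line(a,(i*s,0),(i*s,6 if i%10 else 14),(0,255,255),1)
        if i%10==0: cv2.putText(a,str(x0+i),(i*s+2,24),0,.4,(0,255,255),1)
    for i in range(0,h,5):
        cv2.line(a,(0,i*s),(6 if i%10 else 14,i*s),(0,255,255),1)
        if i%10==0: cv2.putText(a,str(y0+i),(16,i*s+4),0,.4,(0,255,255),1)
    return a
t=cv2.imread('pics/t0.png');s=cv2.imread('pics/s0.png')
t=np.clip(t.astype(float)*1.5,0,255).astype(np.uint8);s=np.clip(s.astype(float)*1.5,0,255).astype(np.uint8)
cv2.imwrite('pics/g1.png',np.hstack([g(t,365,240,45,50,8),g(t,240,215,35,50,8)]))
cv2.imwrite('pics/g2.png',np.hstack([g(s,300,295,65,80,6),g(s,255,180,50,80,6)]))
for n,im in(('top',t),('side',s)):
    print(n,ray(n,320,240)[0])
for n,a in(('top',(365,240,410,290)),('side',(300,290,365,375))):
    im=cv2.imread('pics/'+n[0]+'0.png');x0,y0,x1,y1=a
    m=(im[y0:y1,x0:x1].max(2)<28).astype(np.uint8)
    c=max(cv2.findContours(m,0,2)[0],key=cv2.contourArea)
    r=cv2.minAreaRect(c);print(n,cv2.contourArea(c),cv2.boxPoints(r)+[x0,y0], c.reshape(-1,2).min(0)+[x0,y0],c.reshape(-1,2).max(0)+[x0,y0])
```

```text
top [ 0.33313648 -0.06796231  1.13789792]
side [ 0.17874637 -0.67031298  0.65781444]Traceback (most recent call last):
  File "<stdin>", line 20, in <module>
ValueError: max() iterable argument is empty
```

View pics/g1.png

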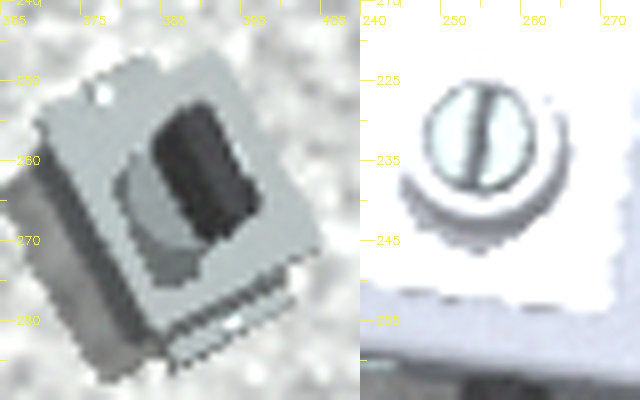

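View pics/g2.png

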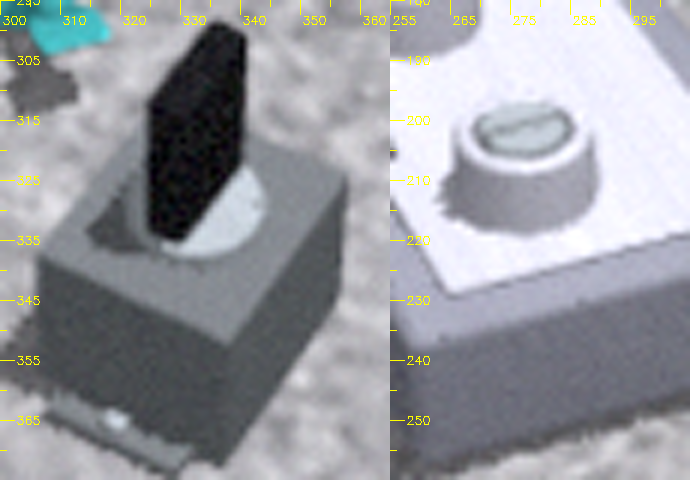

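Run:
```python
from h import *
np.set_printoptions(precision=4,suppress=True)
tc=[(370,254.7),(391.2,246.5),(405.2,270.5),(385,281.7)]
P=np.array([onz('top',*c,0.05) for c in tc]);print(P,P.mean(0),np.linalg.norm(np.diff(P[[0,1,2,3,0]],axis=0),axis=1))
S=np.array([onz('side',*c,0.05) for c in [(306,337),(338.5,352),(358,324.5)]]);print(S,(S[0]+S[2])/2)
print(two(370,254.7,306,337),'?')
for c,d in [((385,281.7),(306,337)),((405.2,270.5),(338.5,352)),((391.2,246.5),(358,324.5))]: print(two(*c,*d))
for e in [P[2]-P[3],P[1]-P[0],P[0]-P[3],P[1]-P[2],S[1]-S[0],S[2]-S[1]]: print(np.degrees(np.arctan2(e[1],e[0])))
# handle side view top corners
print('handle top side', [onz('side',*c,0.105) for c in [(325.5,313),(330,315),(336.5,299),(341,301)]])
im=cv2.imread('pics/t0.png');m=(im.max(2)<45)
ys,xs=np.nonzero(m[245:285,375:402]);print(len(xs))
r=cv2.minAreaRect(np.c_[xs+375,ys+245].astype(np.float32));print(r,cv2.boxPoints(r))
print([onz('top',*c,0.105) for c in cv2.boxPoints(r)])
# stud
g=im[215:250,240:272].astype(int)
print('studtop',onz('top',255,232.7,.09),two(255,232.7,277.2,201.5))
print('fast',onz('top',206.3,227.3,.084))
print('slot',onz('top',256,226.5,.09),onz('top',254.7,238.5,.09))
bx=[(193,193),(284.5,200.5)]
print([onz('top',*c,.06) for c in [(194,191),(285,201),(277,263),(184.5,252)]])
print('tiltdir',observe()['tool_rot'])
```

```text
[[ 0.497  -0.1964  0.05  ]
 [ 0.5153 -0.2456  0.05  ]
 [ 0.4596 -0.2754  0.05  ]
 [ 0.4349 -0.2284  0.05  ]] [ 0.4767 -0.2365  0.05  ] [0.0525 0.0631 0.0531 0.0699]
[[ 0.4376 -0.226   0.05  ]
 [ 0.4635 -0.2756  0.05  ]
 [ 0.5189 -0.2471  0.05  ]] [ 0.4782 -0.2366  0.05  ]
(array([ 0.4819, -0.1946,  0.0014]), np.float64(0.04664206325179651)) ?
(array([ 0.4354, -0.2282,  0.0533]), np.float64(0.0016346025103535621))
(array([ 0.4612, -0.2759,  0.0513]), np.float64(0.0035604332090351525))
(array([ 0.5171, -0.2465,  0.0498]), np.float64(0.0037930298866902887))
-62.26852251627443
-69.64792238090624
27.277444942963076
28.169003808591164
-62.4148362673533
27.22930712256758
handle top side [array([ 0.4611, -0.2428,  0.105 ]), array([ 0.4645, -0.2495,  0.105 ]), array([ 0.4901, -0.2278,  0.105 ]), array([ 0.4935, -0.2347,  0.105 ])]
59
((388.87298583984375, 262.91436767578125), (14.122589111328125, 6.466658592224121), 48.01278305053711) [[381.7459 259.8287]
 [386.5526 255.5028]
 [396.0001 266.    ]
 [391.1934 270.326 ]]
[array([ 0.4772, -0.215 ,  0.105 ]), array([ 0.4865, -0.2258,  0.105 ]), array([ 0.4633, -0.2454,  0.105 ]), array([ 0.4541, -0.2346,  0.105 ])]
studtop [0.5434 0.0604 0.09  ] (array([0.5447, 0.06  , 0.0897]), np.float64(0.0025727851495849136))
fast [0.5584 0.1701 0.084 ]
slot [0.5574 0.0583 0.09  ] [0.5304 0.061  0.09  ]
[array([0.6498, 0.2066, 0.06  ]), array([ 0.6227, -0.0042,  0.06  ]), array([0.4795, 0.0142, 0.06  ]), array([0.5072, 0.2239, 0.06  ])]
tiltdir [-3.1414  0.0013  1.282 ]
```

Run:
```python
from h import *
np.set_printoptions(precision=4,suppress=True)
print('dropper',onz('top',339,302,.12), two(340,298,240,272))
print('beaker',onz('top',342,178,.076))
print('bulbs',[onz('top',*c,.05) for c in[(378,158),(408,150),(450,152),(405,185)]])
print('bottles',[onz('top',*c,z) for c,z in[((352,38),.2),((430,33),.2)]])
```

```text
dropper [ 0.3873 -0.12    0.12  ] (array([ 0.3907, -0.1206,  0.1252]), np.float64(0.009498711082011429))
beaker [ 0.671  -0.1352  0.076 ]
bulbs [array([ 0.7278, -0.2233,  0.05  ]), array([ 0.7475, -0.2959,  0.05  ]), array([ 0.7423, -0.3971,  0.05  ]), array([ 0.6609, -0.2843,  0.05  ])]
bottles [array([ 0.949 , -0.1572,  0.2   ]), array([ 0.9627, -0.3289,  0.2   ])]
```

{"op": "apply_moves", "data": {
  "increments": [
    {"grip": 0.6,"linear": [30,-30,5],"turn": [0,0,0.7]},
    {"linear": [60,-60,10],"turn": [0,0,1.4]},
    {"linear": [90,-90,15],"turn": [0,0,2.1]},
    {"linear": [120,-120,20],"turn": [0,0,2.8]},
    {"linear": [150,-150,25],"turn": [0,0,3.5]},
    {"linear": [180,-180,30],"turn": [0,0,4.2]},
    {"linear": [210,-210,35],"turn": [0,0,4.9]},
    {"linear": [240,-240,40],"turn": [0,0,5.6]},
    {"linear": [270,-270,43],"turn": [0,0,6.5]},
    {"linear": [300,-300,43],"turn": [0,0,7.35]}
  ]
}}

```text
schema error: expected keys grip, linear, turn
```

{"op": "apply_moves", "data": {
  "increments": [
    {"grip": 0.6,"linear": [30,-30,5],"turn": [0,0,0.7]},
    {"grip": 0.6,"linear": [60,-60,10],"turn": [0,0,1.4]},
    {"grip": 0.6,"linear": [90,-90,15],"turn": [0,0,2.1]},
    {"grip": 0.6,"linear": [120,-120,20],"turn": [0,0,2.8]},
    {"grip": 0.6,"linear": [150,-150,25],"turn": [0,0,3.5]},
    {"grip": 0.6,"linear": [180,-180,30],"turn": [0,0,4.2]},
    {"grip": 0.6,"linear": [210,-210,35],"turn": [0,0,4.9]},
    {"grip": 0.6,"linear": [240,-240,40],"turn": [0,0,5.6]},
    {"grip": 0.6,"linear": [270,-270,43],"turn": [0,0,6.5]},
    {"grip": 0.6,"linear": [300,-300,43],"turn": [0,0,7.35]}
  ]
}}

```text
time: 1.1
tool_pos: [0.4506, 0.2018, 0.27]
tool_rot: [3.141, -0.0, 2.055]
contact_force: [0.1, 1.1, -1.0]
opening: 0.0551
```

{"op": "apply_moves", "data": {
  "increments": [
    {"grip": 0.6,"linear": [3,-40,0],"turn": [0,0,0]},
    {"grip": 0.6,"linear": [6,-84,0],"turn": [0,0,0]},
    {"grip": 0.6,"linear": [9,-128,0],"turn": [0,0,0]},
    {"grip": 0.6,"linear": [12,-172,0],"turn": [0,0,0]},
    {"grip": 0.6,"linear": [15,-216,-10],"turn": [0,0,0]},
    {"grip": 0.6,"linear": [18,-260,-20],"turn": [0,0,0]},
    {"grip": 0.6,"linear": [21,-304,-30],"turn": [0,0,0]},
    {"grip": 0.6,"linear": [24,-348,-40],"turn": [0,0,0]},
    {"grip": 0.6,"linear": [26,-392,-50],"turn": [0,0,0]},
    {"grip": 0.6,"linear": [27,-438,-60],"turn": [0,0,0]}
  ]
}}

```text
time: 2.1
tool_pos: [0.4762, -0.2363, 0.209]
tool_rot: [-3.142, -0.001, 2.052]
contact_force: [0.4, 0.5, 0.2]
opening: 0.055
```

{"op": "apply_moves", "data": {
  "increments": [
    {"grip": 0.6,"linear": [0,0,-5],"turn": [0,0,0]},
    {"grip": 0.6,"linear": [0,0,-20],"turn": [0,0,0]},
    {"grip": 0.6,"linear": [0,0,-40],"turn": [0,0,0]},
    {"grip": 0.6,"linear": [0,0,-60],"turn": [0,0,0]},
    {"grip": 0.6,"linear": [0,0,-75],"turn": [0,0,0]},
    {"grip": 0.6,"linear": [0,0,-85],"turn": [0,0,0]},
    {"grip": 0.6,"linear": [0,0,-85],"turn": [0,0,0]}
  ]
}}

```text
time: 2.8
tool_pos: [0.4758, -0.2337, 0.1235]
tool_rot: [-3.14, -0.003, 2.052]
contact_force: [0.4, -0.6, 0.0]
opening: 0.055
```

Run:
```python
from h import *
im=snap('side','s1.png');t=snap('top','t1.png')
o=observe();print(o['tool_pos'],o['tool_rot'],o['contact_force'],o['torque'])
a=cv2.resize(im[230:380,260:400],None,fx=3,fy=3);b=cv2.resize(t[215:290,350:420],None,fx=4.6,fy=6)
cv2.imwrite('pics/c3.png',np.hstack([a,b[:450]])[:,:,::-1])
```

```text
[ 0.47676572 -0.23453838  0.12512168] [3.14138669e+00 1.54092465e-04 2.05199094e+00] [-0.53314878 -0.06333404 -0.2749795 ] [0.07450889 0.0555617  0.04445233]
```

View pics/c3.png

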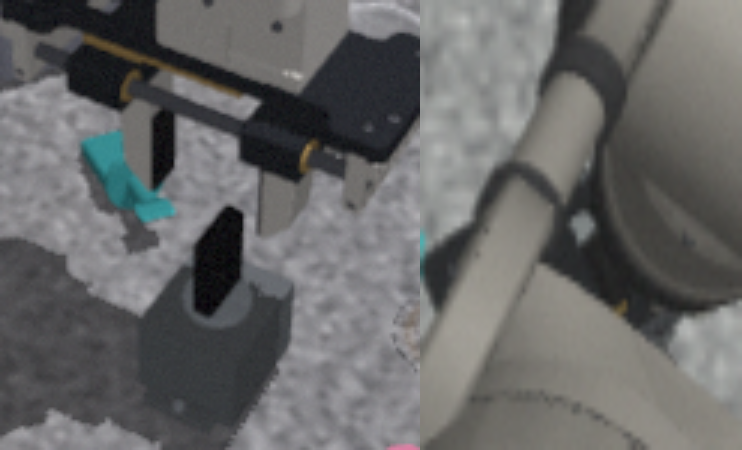

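{"op": "apply_moves", "data": {
  "increments": [
    {"grip": 0.6,"linear": [0,-2.5,-10],"turn": [0,0,0]},
    {"grip": 0.6,"linear": [0,-2.5,-25],"turn": [0,0,0]},
    {"grip": 0.6,"linear": [0,-2.5,-40],"turn": [0,0,0]},
    {"grip": 0.6,"linear": [0,-2.5,-52],"turn": [0,0,0]},
    {"grip": 0.6,"linear": [0,-2.5,-60],"turn": [0,0,0]},
    {"grip": 0.6,"linear": [0,-2.5,-64],"turn": [0,0,0]},
    {"grip": 0.6,"linear": [0,-2.5,-64],"turn": [0,0,0]}
  ]
}}

```text
time: 3.6
tool_pos: [0.4764, -0.2372, 0.0604]
tool_rot: [-3.141, -0.001, 2.052]
contact_force: [-0.1, -0.7, 0.6]
opening: 0.0554
```

{"op": "apply_moves", "data": {
  "increments": [
    {"grip": 0.3,"linear": [0,0,0],"turn": [0,0,0]},
    {"grip": 0.3,"linear": [0,0,0],"turn": [0,0,0]},
    {"grip": 0.3,"linear": [0,0,0],"turn": [0,0,0]},
    {"grip": 0.2,"linear": [0,0,0],"turn": [0,0,0]},
    {"grip": 0.2,"linear": [0,0,0],"turn": [0,0,0]}
  ],
  "grip_force": 25
}}

```text
time: 4.1
tool_pos: [0.4766, -0.2373, 0.0609]
tool_rot: [3.141, 0.0, 2.052]
contact_force: [-0.2, 0.4, -0.4]
opening: 0.0204
```

Run:
```python
from h import *
im=snap('side','s2.png')
o=observe();print(o['tool_pos'],o['tool_rot'],o['contact_force'],o['torque'],o['opening'])
crop(im,270,250,400,380,'c4.png',4)
```

```text
[ 0.47656158 -0.23725102  0.06087203] [3.14145350e+00 1.29652291e-04 2.05172488e+00] [ 0.07529632 -0.34637311  0.59666807] [0.08066139 0.01036382 0.03215225] 0.019677539550371412
```

View pics/c4.png

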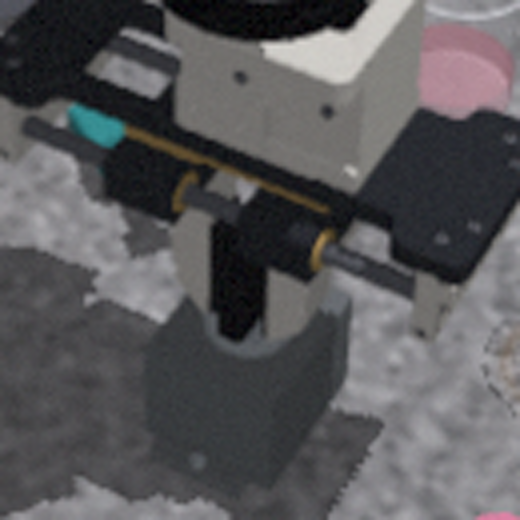

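{"op": "apply_moves", "data": {
  "increments": [
    {"grip": 0.1,"linear": [0,0,0],"turn": [0,0,0]},
    {"grip": 0.05,"linear": [0,0,0],"turn": [0,0,0]},
    {"grip": 0.0,"linear": [0,0,0],"turn": [0,0,0]},
    {"grip": 0.0,"linear": [0,0,0],"turn": [0,0,0]},
    {"grip": 0.0,"linear": [0,0,0],"turn": [0,0,0]}
  ],
  "grip_force": 40
}}

```text
time: 4.65
tool_pos: [0.4765, -0.2371, 0.0608]
tool_rot: [-3.142, -0.0, 2.052]
contact_force: [-0.4, 0.2, 0.6]
opening: 0.0117
```

Run:
```python
from h import *
o=observe();print(o['tool_pos'],o['tool_rot'],o['contact_force'],o['torque'],o['opening'])
```

```text
[ 0.47646494 -0.23714973  0.06076264] [-3.14155172e+00 -2.10855060e-04  2.05171972e+00] [-0.41974469  0.19376639  0.56014303] [ 0.17106432  0.16271366 -0.03206884] 0.011749540850619728
```

{"op": "apply_moves", "data": {
  "increments": [
    {"grip": 0.0,"linear": [0,0,4],"turn": [0,0,0]},
    {"grip": 0.0,"linear": [0,0,10],"turn": [0,0,0]},
    {"grip": 0.0,"linear": [0,0,20],"turn": [0,0,0]},
    {"grip": 0.0,"linear": [0,0,32],"turn": [0,0,0]},
    {"grip": 0.0,"linear": [0,0,45],"turn": [0,0,0]},
    {"grip": 0.0,"linear": [0,0,60],"turn": [0,0,0]},
    {"grip": 0.0,"linear": [0,0,80],"turn": [0,0,0]},
    {"grip": 0.0,"linear": [0,0,100],"turn": [0,0,0]},
    {"grip": 0.0,"linear": [0,0,115],"turn": [0,0,0]},
    {"grip": 0.0,"linear": [0,0,120],"turn": [0,0,0]}
  ]
}}

```text
time: 5.65
tool_pos: [0.4773, -0.2377, 0.1834]
tool_rot: [3.14, 0.004, 2.052]
contact_force: [0.0, -0.7, -1.3]
opening: 0.0118
```

Run:
```python
from h import *
im=snap('side','s3.png')
o=observe();print(o['tool_pos'],o['tool_rot'],o['contact_force'],o['torque'],o['opening'])
crop(im,270,180,400,380,'c5.png',3)
```

```text
[ 0.47721133 -0.23768377  0.18314176] [3.13980043 0.0033679  2.05179181] [ 0.49884016 -0.49695394 -1.10753526] [ 0.01147957  0.03063848 -0.00885778] 0.012387273655328336
```

View pics/c5.png

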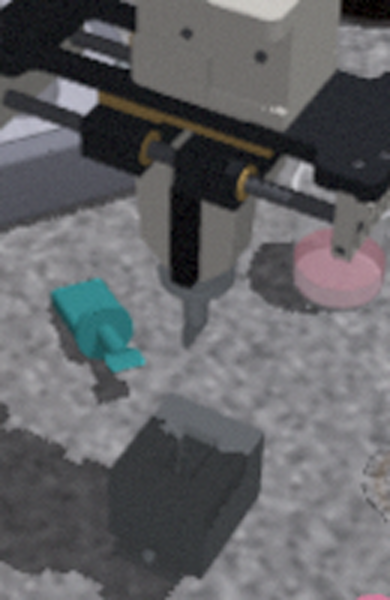

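{"op": "apply_moves", "data": {
  "increments": [
    {"grip": 0.0,"linear": [3,15,0],"turn": [0,0,-0.3]},
    {"grip": 0.0,"linear": [10,45,0],"turn": [0,0,-0.9]},
    {"grip": 0.0,"linear": [18,80,0],"turn": [0,0,-1.5]},
    {"grip": 0.0,"linear": [26,115,0],"turn": [0,0,-2.2]},
    {"grip": 0.0,"linear": [34,150,0],"turn": [0,0,-2.9]},
    {"grip": 0.0,"linear": [42,185,0],"turn": [0,0,-3.6]},
    {"grip": 0.0,"linear": [50,220,0],"turn": [0,0,-4.3]},
    {"grip": 0.0,"linear": [58,255,0],"turn": [0,0,-5.0]},
    {"grip": 0.0,"linear": [64,285,0],"turn": [0,0,-5.6]},
    {"grip": 0.0,"linear": [67,297.5,0],"turn": [0,0,-5.8]}
  ]
}}

```text
time: 6.7
tool_pos: [0.5432, 0.063, 0.1801]
tool_rot: [-3.14, -0.001, 1.445]
contact_force: [-0.0, -0.7, -1.7]
opening: 0.0117
```

{"op": "apply_moves", "data": {
  "increments": [
    {"grip": 0.0,"linear": [0,0,-5],"turn": [0,0,0]},
    {"grip": 0.0,"linear": [0,0,-15],"turn": [0,0,0]},
    {"grip": 0.0,"linear": [0,0,-25],"turn": [0,0,0]},
    {"grip": 0.0,"linear": [0,0,-28],"turn": [0,0,0]},
    {"grip": 0.0,"linear": [0,0,-28],"turn": [0,0,0]}
  ]
}}

```text
time: 7.2
tool_pos: [0.5429, 0.0595, 0.1518]
tool_rot: [-3.14, 0.0, 1.443]
contact_force: [0.3, -0.7, -1.5]
opening: 0.012
```

Run:
```python
from h import *
im=snap('side','s4.png');t=snap('top','t4.png')
o=observe();print(o['tool_pos'],o['tool_rot'],o['contact_force'],o['torque'],o['opening'])
print(proj('side',[.544,.06,.09]),proj('side',[.544,.06,.102]))
crop(im,240,140,320,240,'c6.png',6)
cv2.imwrite('pics/c6t.png',t[180:290,170:420,::-1].repeat(3,0).repeat(3,1))
```

```text
[0.5436038  0.05975776 0.15279188] [ 3.14149357e+00 -6.94902006e-05  1.44358652e+00] [ 0.53280844  0.13013082 -1.04839177] [ 0.00126517  0.02394678 -0.04272262] 0.01185778309711441
[276.20882144 201.65508002] [275.90336817 196.45027986]
```

View pics/c6.png

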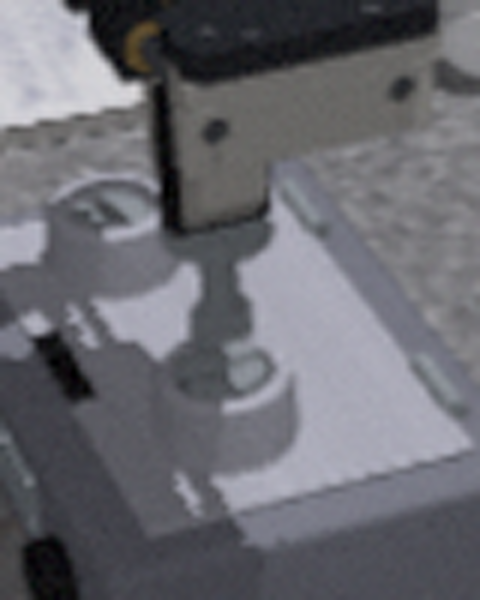

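View pics/c6t.png

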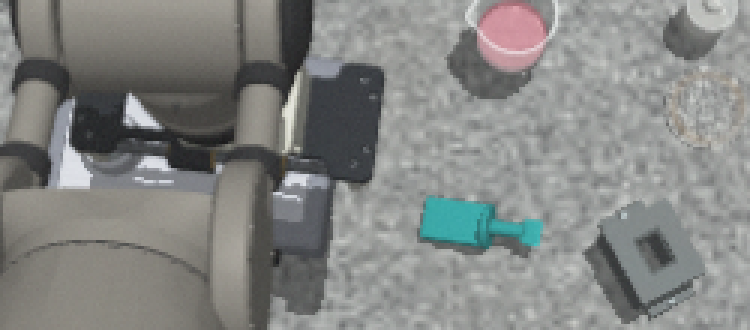

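{"op": "apply_moves", "data": {
  "increments": [
    {"grip": 0.0,"linear": [0,0,-4],"turn": [0,0,0]},
    {"grip": 0.0,"linear": [0,0,-8],"turn": [0,0,0]},
    {"grip": 0.0,"linear": [0,0,-11],"turn": [0,0,0]},
    {"grip": 0.0,"linear": [0,0,-13],"turn": [0,0,0]},
    {"grip": 0.0,"linear": [0,0,-14.5],"turn": [0,0,0]},
    {"grip": 0.0,"linear": [0,0,-15],"turn": [0,0,0]},
    {"grip": 0.0,"linear": [0,0,-15],"turn": [0,0,0]}
  ]
}}

```text
time: 8.0
tool_pos: [0.5435, 0.0603, 0.1379]
tool_rot: [3.142, -0.0, 1.444]
contact_force: [-0.7, -0.5, 1.4]
opening: 0.012
```

Run:
```python
from h import *
im=snap('side','s5.png')
o=observe();print(o['tool_pos'],o['tool_rot'],o['contact_force'],o['torque'],o['opening'])
crop(im,240,140,320,240,'c7.png',6)
```

```text
[0.54346025 0.06028578 0.13789376] [ 3.14155924e+00 -4.81272731e-05  1.44437921e+00] [-1.0213468  -1.03152742  2.18344187] [-0.07439527  0.27798092 -0.01054494] 0.011753623944826324
```

View pics/c7.png

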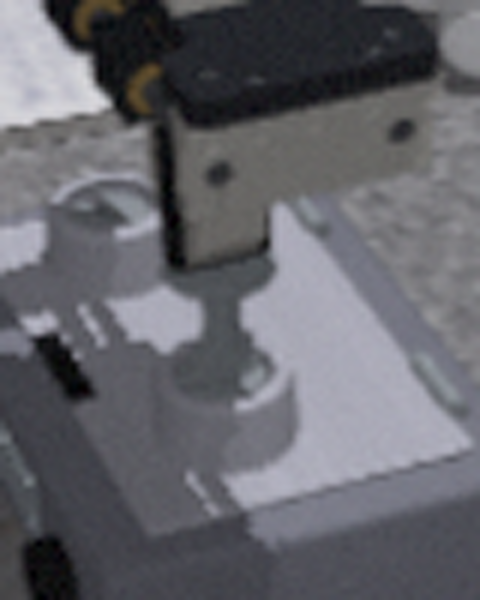

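Run:
```python
from h import *
a=[cv2.imread('pics/'+f)[180:225,260:300] for f in('s0.png','s4.png','s5.png')]
a=[cv2.resize(np.clip(x*1.3,0,255).astype(np.uint8),(264,297),interpolation=cv2.INTER_CUBIC) for x in a]
cv2.imwrite('pics/c8.png',np.hstack(a))
```

```text
(no output)
```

View pics/c8.png

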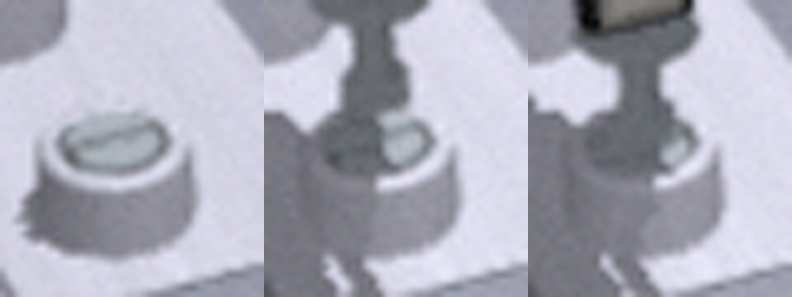

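{"op": "apply_moves", "data": {
  "increments": [
    {"grip": 0.0,"linear": [0,0.5,0],"turn": [0,0,0]},
    {"grip": 0.0,"linear": [0,1.0,0],"turn": [0,0,0]},
    {"grip": 0.0,"linear": [0,1.0,0],"turn": [0,0,0]}
  ]
}}

```text
time: 8.35
tool_pos: [0.5439, 0.0619, 0.1379]
tool_rot: [3.141, -0.001, 1.444]
contact_force: [0.7, 2.8, 1.2]
opening: 0.0119
```

{"op": "apply_moves", "data": {
  "increments": [
    {"grip": 0.0,"linear": [0,0.5,0],"turn": [0,0,0]},
    {"grip": 0.0,"linear": [0,1.0,0],"turn": [0,0,0]},
    {"grip": 0.0,"linear": [0,1.0,0],"turn": [0,0,0]}
  ]
}}

```text
time: 8.65
tool_pos: [0.5434, 0.0623, 0.1375]
tool_rot: [-3.141, 0.0, 1.444]
contact_force: [1.5, 1.7, -0.6]
opening: 0.0116
```

{"op": "apply_moves", "data": {
  "increments": [
    {"grip": 0.0,"linear": [0,0,-0.5],"turn": [0,0,0]},
    {"grip": 0.0,"linear": [0,0,-1],"turn": [0,0,0]},
    {"grip": 0.0,"linear": [0,0,-1.5],"turn": [0,0,0]},
    {"grip": 0.0,"linear": [0,0,-1.5],"turn": [0,0,0]}
  ]
}}

```text
time: 9.05
tool_pos: [0.5434, 0.0625, 0.1361]
tool_rot: [-3.141, -0.0, 1.444]
contact_force: [-0.0, 2.9, -0.8]
opening: 0.0119
```

Run:
```python
from h import *
im=snap('side','s6.png')
o=observe();print(o['tool_pos'],o['tool_rot'],o['contact_force'],o['torque'],o['opening'])
a=[cv2.imread('pics/'+f)[165:225,260:300] for f in('s4.png','s5.png','s6.png')]
a=[cv2.resize(np.clip(x*1.5,0,255).astype(np.uint8),None,fx=6.6,fy=6.6,interpolation=cv2.INTER_CUBIC) for x in a]
cv2.imwrite('pics/c9.png',np.hstack(a))
```

```text
[0.54344793 0.06244501 0.13612445] [-3.14141933e+00 -3.86145507e-04  1.44427475e+00] [ 0.3891488   2.57149797 -0.55466586] [ 0.55690425 -0.0732674  -0.04802895] 0.01207313334024909
```

View pics/c9.png

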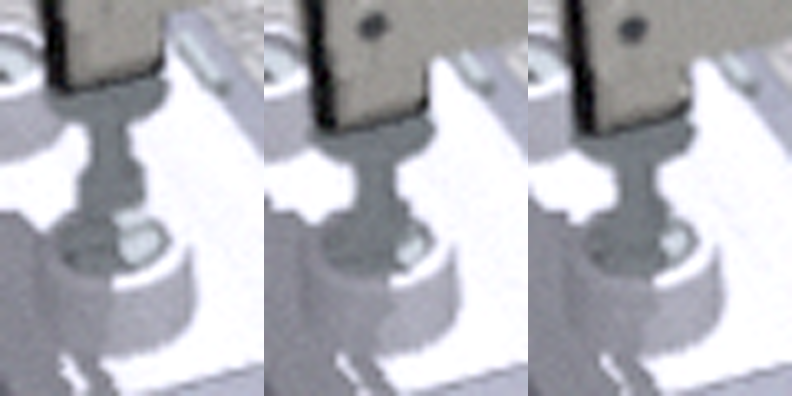

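{"op": "apply_moves", "data": {
  "increments": [
    {"grip": 0.0,"linear": [0,0.5,0],"turn": [0,0,0]},
    {"grip": 0.0,"linear": [0,0.8,0],"turn": [0,0,0]},
    {"grip": 0.0,"linear": [0,0.8,0],"turn": [0,0,0]},
    {"grip": 0.0,"linear": [0,0.8,0],"turn": [0,0,0]}
  ]
}}

```text
time: 9.5
tool_pos: [0.5434, 0.0629, 0.1362]
tool_rot: [-3.141, 0.0, 1.444]
contact_force: [-0.1, 0.9, -1.1]
opening: 0.0115
```

{"op": "apply_moves", "data": {
  "increments": [
    {"grip": 0.0,"linear": [0,0.4,0],"turn": [0,0,0]},
    {"grip": 0.0,"linear": [0,0.8,0],"turn": [0,0,0]},
    {"grip": 0.0,"linear": [0,0.8,0],"turn": [0,0,0]},
    {"grip": 0.0,"linear": [0,0.8,0],"turn": [0,0,0]}
  ]
}}

```text
time: 9.9
tool_pos: [0.5435, 0.0639, 0.1362]
tool_rot: [-3.142, -0.0, 1.444]
contact_force: [-0.4, -0.1, -0.5]
opening: 0.0118
```

{"op": "apply_moves", "data": {
  "increments": [
    {"grip": 0.0,"linear": [0,0.5,0],"turn": [0,0,0]},
    {"grip": 0.0,"linear": [0,1.0,0],"turn": [0,0,0]},
    {"grip": 0.0,"linear": [0,1.0,0],"turn": [0,0,0]},
    {"grip": 0.0,"linear": [0,1.0,0],"turn": [0,0,0]}
  ]
}}

```text
time: 10.3
tool_pos: [0.5435, 0.0648, 0.1362]
tool_rot: [3.142, 0.0, 1.444]
contact_force: [0.5, -1.3, -1.3]
opening: 0.0121
```

{"op": "apply_moves", "data": {
  "increments": [
    {"grip": 0.0,"linear": [0,0.5,0],"turn": [0,0,0]},
    {"grip": 0.0,"linear": [0,1.0,0],"turn": [0,0,0]},
    {"grip": 0.0,"linear": [0,1.0,0],"turn": [0,0,0]},
    {"grip": 0.0,"linear": [0,1.0,0],"turn": [0,0,0]}
  ]
}}

```text
time: 10.7
tool_pos: [0.5435, 0.0653, 0.1362]
tool_rot: [3.142, 0.001, 1.444]
contact_force: [0.8, -5.6, -0.9]
opening: 0.0117
```

Run:
```python
from h import *
im=snap('side','s7.png')
o=observe();print(o['tool_pos'],o['tool_rot'],o['contact_force'],o['torque'],o['opening'])
crop(im,250,140,310,230,'c10.png',6)
```

```text
[0.54352524 0.06524746 0.13624777] [3.14147544e+00 9.41047599e-04 1.44426099e+00] [-0.53607454 -5.47707878 -1.03829495] [-1.16806187  0.01932738 -0.02672023] 0.011945539081623296
```

View pics/c10.png

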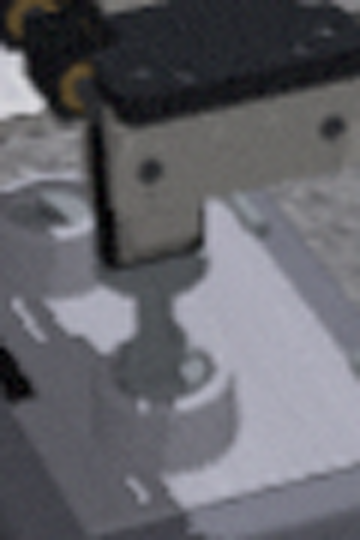

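{"op": "apply_moves", "data": {
  "increments": [
    {"grip": 0.0,"linear": [0,-1.0,0],"turn": [0,0,0]},
    {"grip": 0.0,"linear": [0,-1.8,0],"turn": [0,0,0]},
    {"grip": 0.0,"linear": [0,-1.8,-0.5],"turn": [0,0,0]},
    {"grip": 0.0,"linear": [0,-1.8,-1],"turn": [0,0,0]},
    {"grip": 0.0,"linear": [0,-1.8,-1],"turn": [0,0,0]}
  ]
}}

```text
time: 11.25
tool_pos: [0.5434, 0.0644, 0.1352]
tool_rot: [-3.141, -0.0, 1.444]
contact_force: [-0.1, 0.7, -1.5]
opening: 0.0118
```

{"op": "apply_moves", "data": {
  "increments": [
    {"grip": 0.0,"linear": [0,0,-0.5],"turn": [0,0,0]},
    {"grip": 0.0,"linear": [0,0,-1],"turn": [0,0,0]},
    {"grip": 0.0,"linear": [0,0,-1],"turn": [0,0,0]}
  ]
}}

```text
time: 11.55
tool_pos: [0.5436, 0.0642, 0.1344]
tool_rot: [3.141, -0.0, 1.444]
contact_force: [-1.5, 0.8, 1.8]
opening: 0.0115
```

{"op": "apply_moves", "data": {
  "increments": [
    {"grip": 0.0,"linear": [0,0,-0.5],"turn": [0,0,0]},
    {"grip": 0.0,"linear": [0,0,-1],"turn": [0,0,0]},
    {"grip": 0.0,"linear": [0,0,-1],"turn": [0,0,0]}
  ]
}}

```text
time: 11.85
tool_pos: [0.5435, 0.0642, 0.1333]
tool_rot: [3.141, -0.0, 1.444]
contact_force: [-1.2, 1.0, 1.1]
opening: 0.0116
```

{"op": "apply_moves", "data": {
  "increments": [
    {"grip": 0.0,"linear": [0,0,-0.7],"turn": [0,0,0]},
    {"grip": 0.0,"linear": [0,0,-1.4],"turn": [0,0,0]},
    {"grip": 0.0,"linear": [0,0,-2],"turn": [0,0,0]},
    {"grip": 0.0,"linear": [0,0,-2],"turn": [0,0,0]}
  ]
}}

```text
time: 12.25
tool_pos: [0.5436, 0.0642, 0.1312]
tool_rot: [3.142, -0.0, 1.444]
contact_force: [-0.6, 2.4, 1.6]
opening: 0.012
```

{"op": "apply_moves", "data": {
  "increments": [
    {"grip": 0.0,"linear": [0,0,-0.3],"turn": [0,0,0]},
    {"grip": 0.0,"linear": [0,0,-0.6],"turn": [0,0,0]},
    {"grip": 0.0,"linear": [0,0,-0.6],"turn": [0,0,0]}
  ]
}}

```text
time: 12.55
tool_pos: [0.5436, 0.0641, 0.1307]
tool_rot: [3.141, -0.0, 1.444]
contact_force: [-0.8, 1.8, 1.6]
opening: 0.0122
```

{"op": "apply_moves", "data": {
  "increments": [
    {"grip": 0.0,"linear": [0,0,-0.3],"turn": [0,0,0]},
    {"grip": 0.0,"linear": [0,0,-0.6],"turn": [0,0,0]},
    {"grip": 0.0,"linear": [0,0,-0.6],"turn": [0,0,0]}
  ]
}}

```text
time: 12.85
tool_pos: [0.5435, 0.0641, 0.13]
tool_rot: [3.142, -0.0, 1.444]
contact_force: [-0.6, 1.8, 1.7]
opening: 0.0114
```

{"op": "apply_moves", "data": {
  "increments": [
    {"grip": 0.0,"linear": [0,0,-0.3],"turn": [0,0,0]},
    {"grip": 0.0,"linear": [0,0,-0.6],"turn": [0,0,0]},
    {"grip": 0.0,"linear": [0,0,-0.6],"turn": [0,0,0]}
  ]
}}

```text
time: 13.15
tool_pos: [0.5436, 0.0641, 0.1294]
tool_rot: [3.141, -0.0, 1.444]
contact_force: [0.6, 2.2, 2.0]
opening: 0.0119
```

{"op": "apply_moves", "data": {
  "increments": [
    {"grip": 0.0,"linear": [0,0.3,-0.3],"turn": [0,0,0]},
    {"grip": 0.0,"linear": [0,0.3,-0.6],"turn": [0,0,0]},
    {"grip": 0.0,"linear": [0,0.3,-0.6],"turn": [0,0,0]}
  ]
}}

```text
time: 13.45
tool_pos: [0.5435, 0.0642, 0.1288]
tool_rot: [3.141, 0.0, 1.444]
contact_force: [0.0, 1.1, 2.8]
opening: 0.0117
```

{"op": "apply_moves", "data": {
  "increments": [
    {"grip": 0.0,"linear": [0,0,-0.3],"turn": [0,0,0]},
    {"grip": 0.0,"linear": [0,0,-0.6],"turn": [0,0,0]},
    {"grip": 0.0,"linear": [0,0,-0.6],"turn": [0,0,0]}
  ]
}}

```text
time: 13.75
tool_pos: [0.5436, 0.0643, 0.1282]
tool_rot: [3.141, 0.0, 1.444]
contact_force: [0.0, 0.0, 3.6]
opening: 0.012
```

{"op": "apply_moves", "data": {
  "increments": [
    {"grip": 0.0,"linear": [0,0,-0.3],"turn": [0,0,0]},
    {"grip": 0.0,"linear": [0,0,-0.6],"turn": [0,0,0]},
    {"grip": 0.0,"linear": [0,0,-0.6],"turn": [0,0,0]}
  ]
}}

```text
time: 14.05
tool_pos: [0.5435, 0.0643, 0.1276]
tool_rot: [3.142, 0.0, 1.444]
contact_force: [0.8, -0.3, 2.7]
opening: 0.0118
```

{"op": "apply_moves", "data": {
  "increments": [
    {"grip": 0.0,"linear": [0,0,-0.3],"turn": [0,0,0]},
    {"grip": 0.0,"linear": [0,0,-0.6],"turn": [0,0,0]},
    {"grip": 0.0,"linear": [0,0,-0.6],"turn": [0,0,0]}
  ]
}}

```text
time: 14.35
tool_pos: [0.5436, 0.0643, 0.127]
tool_rot: [3.141, 0.0, 1.444]
contact_force: [0.6, -0.6, 3.9]
opening: 0.0119
```

{"op": "apply_moves", "data": {
  "increments": [
    {"grip": 0.0,"linear": [0,0,-0.3],"turn": [0,0,0]},
    {"grip": 0.0,"linear": [0,0,-0.6],"turn": [0,0,0]},
    {"grip": 0.0,"linear": [0,0,-0.6],"turn": [0,0,0]}
  ]
}}

```text
time: 14.65
tool_pos: [0.5435, 0.0643, 0.1264]
tool_rot: [3.142, -0.0, 1.444]
contact_force: [0.3, -0.9, 4.1]
opening: 0.0116
```

{"op": "apply_moves", "data": {
  "increments": [
    {"grip": 0.0,"linear": [0,0,-0.3],"turn": [0,0,0]},
    {"grip": 0.0,"linear": [0,0,-0.6],"turn": [0,0,0]},
    {"grip": 0.0,"linear": [0,0,-0.6],"turn": [0,0,0]}
  ]
}}

```text
time: 14.95
tool_pos: [0.5435, 0.0643, 0.1258]
tool_rot: [3.142, -0.0, 1.444]
contact_force: [-0.3, -2.0, 3.0]
opening: 0.0119
```

{"op": "apply_moves", "data": {
  "increments": [
    {"grip": 0.0,"linear": [0,0,-0.3],"turn": [0,0,0]},
    {"grip": 0.0,"linear": [0,0,-0.6],"turn": [0,0,0]},
    {"grip": 0.0,"linear": [0,0,-0.6],"turn": [0,0,0]}
  ]
}}

```text
time: 15.25
tool_pos: [0.5435, 0.0644, 0.1252]
tool_rot: [3.141, -0.0, 1.444]
contact_force: [0.1, -2.3, 3.2]
opening: 0.0119
```

{"op": "apply_moves", "data": {
  "increments": [
    {"grip": 0.0,"linear": [0,-0.3,-0.3],"turn": [0,0,0]},
    {"grip": 0.0,"linear": [0,-0.3,-0.6],"turn": [0,0,0]},
    {"grip": 0.0,"linear": [0,-0.3,-0.6],"turn": [0,0,0]}
  ]
}}

```text
time: 15.55
tool_pos: [0.5435, 0.0642, 0.1246]
tool_rot: [3.142, -0.0, 1.444]
contact_force: [-0.5, -0.3, 3.7]
opening: 0.0119
```

{"op": "apply_moves", "data": {
  "increments": [
    {"grip": 0.0,"linear": [0,0,-0.3],"turn": [0,0,0]},
    {"grip": 0.0,"linear": [0,0,-0.6],"turn": [0,0,0]},
    {"grip": 0.0,"linear": [0,0,-0.6],"turn": [0,0,0]}
  ]
}}

```text
time: 15.85
tool_pos: [0.5435, 0.0642, 0.124]
tool_rot: [3.142, -0.0, 1.444]
contact_force: [0.4, 1.0, 4.0]
opening: 0.0117
```

{"op": "apply_moves", "data": {
  "increments": [
    {"grip": 0.0,"linear": [0,0,-0.3],"turn": [0,0,0]},
    {"grip": 0.0,"linear": [0,0,-0.6],"turn": [0,0,0]},
    {"grip": 0.0,"linear": [0,0,-0.6],"turn": [0,0,0]}
  ]
}}

```text
time: 16.15
tool_pos: [0.5435, 0.0642, 0.1234]
tool_rot: [3.142, -0.0, 1.444]
contact_force: [0.6, 1.6, 4.6]
opening: 0.0118
```

{"op": "apply_moves", "data": {
  "increments": [
    {"grip": 0.0,"linear": [0,0,-0.3],"turn": [0,0,0]},
    {"grip": 0.0,"linear": [0,0,-0.6],"turn": [0,0,0]},
    {"grip": 0.0,"linear": [0,0,-0.6],"turn": [0,0,0]}
  ]
}}

```text
time: 16.45
tool_pos: [0.5435, 0.0642, 0.1228]
tool_rot: [3.142, -0.0, 1.444]
contact_force: [0.5, 1.0, 5.1]
opening: 0.0116
```

{"op": "apply_moves", "data": {
  "increments": [
    {"grip": 0.0,"linear": [0,0,-0.3],"turn": [0,0,0]},
    {"grip": 0.0,"linear": [0,0,-0.6],"turn": [0,0,0]},
    {"grip": 0.0,"linear": [0,0,-0.6],"turn": [0,0,0]}
  ]
}}

```text
time: 16.75
tool_pos: [0.5435, 0.0641, 0.1222]
tool_rot: [3.142, -0.0, 1.444]
contact_force: [1.0, 1.4, 4.4]
opening: 0.0117
```

{"op": "apply_moves", "data": {
  "increments": [
    {"grip": 0.0,"linear": [0,0,-0.3],"turn": [0,0,0]},
    {"grip": 0.0,"linear": [0,0,-0.6],"turn": [0,0,0]},
    {"grip": 0.0,"linear": [0,0,-0.6],"turn": [0,0,0]}
  ]
}}

```text
time: 17.05
tool_pos: [0.5435, 0.0641, 0.1216]
tool_rot: [3.142, -0.0, 1.444]
contact_force: [1.1, 1.8, 5.3]
opening: 0.012
```

{"op": "apply_moves", "data": {
  "increments": [
    {"grip": 0.0,"linear": [0,0,-0.3],"turn": [0,0,0]},
    {"grip": 0.0,"linear": [0,0,-0.6],"turn": [0,0,0]},
    {"grip": 0.0,"linear": [0,0,-0.6],"turn": [0,0,0]}
  ]
}}

```text
time: 17.35
tool_pos: [0.5435, 0.0641, 0.121]
tool_rot: [3.142, -0.0, 1.444]
contact_force: [0.4, 2.3, 4.9]
opening: 0.0116
```

{"op": "apply_moves", "data": {
  "increments": [
    {"grip": 0.0,"linear": [0,0.2,-0.3],"turn": [0,0,0]},
    {"grip": 0.0,"linear": [0,0.2,-0.6],"turn": [0,0,0]},
    {"grip": 0.0,"linear": [0,0.2,-0.6],"turn": [0,0,0]}
  ]
}}

```text
time: 17.65
tool_pos: [0.5435, 0.0642, 0.1206]
tool_rot: [3.141, 0.0, 1.444]
contact_force: [0.4, 1.9, 6.3]
opening: 0.0115
```

{"op": "apply_moves", "data": {
  "increments": [
    {"grip": 0.0,"linear": [0,0,-0.3],"turn": [0,0,0]},
    {"grip": 0.0,"linear": [0,0,-0.6],"turn": [0,0,0]},
    {"grip": 0.0,"linear": [0,0,-0.6],"turn": [0,0,0]}
  ]
}}

```text
time: 17.95
tool_pos: [0.5436, 0.0642, 0.1205]
tool_rot: [3.141, 0.0, 1.444]
contact_force: [-0.9, 0.7, 9.7]
opening: 0.0117
```

{"op": "apply_moves", "data": {
  "increments": [
    {"grip": 0.0,"linear": [0,0,-0.3],"turn": [0,0,0]},
    {"grip": 0.0,"linear": [0,0,-0.6],"turn": [0,0,0]},
    {"grip": 0.0,"linear": [0,0,-0.6],"turn": [0,0,0]}
  ]
}}

```text
time: 18.25
tool_pos: [0.5436, 0.0642, 0.1204]
tool_rot: [3.141, 0.0, 1.444]
contact_force: [-2.5, 0.5, 13.1]
opening: 0.0119
```

{"op": "apply_moves", "data": {
  "increments": [
    {"grip": 0.0,"linear": [0,0,0.6],"turn": [0,0,0]},
    {"grip": 0.0,"linear": [0,0,1.2],"turn": [0,0,0]},
    {"grip": 0.0,"linear": [0,0,1.2],"turn": [0,0,0]}
  ]
}}

```text
time: 18.55
tool_pos: [0.5435, 0.0642, 0.1207]
tool_rot: [3.141, 0.0, 1.444]
contact_force: [-1.2, 0.7, 6.6]
opening: 0.0117
```

{"op": "apply_moves", "data": {
  "increments": [
    {"grip": 0.0,"linear": [0,0,0],"turn": [0,0,-0.5]},
    {"grip": 0.0,"linear": [0,0,0],"turn": [0,0,-1]},
    {"grip": 0.0,"linear": [0,0,0],"turn": [0,0,-1.5]},
    {"grip": 0.0,"linear": [0,0,0],"turn": [0,0,-1.5]}
  ]
}}

```text
time: 18.95
tool_pos: [0.5437, 0.064, 0.1207]
tool_rot: [3.141, 0.0, 1.286]
contact_force: [-0.4, 0.1, 5.5]
opening: 0.0121
```

Run:
```python
from h import *
o=observe();print(o['tool_pos'],o['tool_rot'],o['contact_force'],o['torque'],o['opening'])
```

```text
[0.54368188 0.06404144 0.12066962] [3.14097027e+00 1.86493938e-04 1.28586043e+00] [-0.4206257   0.08021026  5.47794247] [ 0.21570359  0.04510633 -0.03777698] 0.012103093569945232
```

{"op": "apply_moves", "data": {
  "increments": [
    {"grip": 0.0,"linear": [0,0,0],"turn": [0,0,-0.5]},
    {"grip": 0.0,"linear": [0,0,0],"turn": [0,0,-1]},
    {"grip": 0.0,"linear": [0,0,0],"turn": [0,0,-1]}
  ]
}}

```text
time: 19.25
tool_pos: [0.5438, 0.0643, 0.1207]
tool_rot: [3.141, -0.0, 1.181]
contact_force: [0.5, 1.9, 5.9]
opening: 0.0121
```

Run:
```python
from h import *
o=observe();print(o['tool_pos'],o['tool_rot'],o['contact_force'],o['torque'],o['opening'])
```

```text
[0.54376186 0.06427373 0.12067144] [ 3.14090120e+00 -3.32830436e-04  1.18109062e+00] [0.45252388 1.8742998  5.88177926] [ 0.34982055 -0.03589521  0.04130385] 0.012058238502866123
```

{"op": "apply_moves", "data": {
  "increments": [
    {"grip": 0.0,"linear": [0,0,0],"turn": [0,0,-0.5]},
    {"grip": 0.0,"linear": [0,0,0],"turn": [0,0,-1]},
    {"grip": 0.0,"linear": [0,0,0],"turn": [0,0,-1]}
  ]
}}

```text
time: 19.55
tool_pos: [0.5439, 0.0645, 0.1207]
tool_rot: [3.141, -0.001, 1.076]
contact_force: [0.7, 2.3, 5.3]
opening: 0.0118
```

Run:
```python
from h import *
o=observe();print(o['tool_pos'],o['tool_rot'],o['contact_force'],o['torque'],o['opening'])
```

```text
[0.54385715 0.06447584 0.12067146] [ 3.14087145e+00 -8.06383748e-04  1.07636533e+00] [0.74582158 2.32874129 5.2781718 ] [ 0.5108553  -0.0956093   0.03488012] 0.011823902147867367
```

{"op": "apply_moves", "data": {
  "increments": [
    {"grip": 0.0,"linear": [0.3,0.2,0],"turn": [0,0,-0.5]},
    {"grip": 0.0,"linear": [0.4,0.3,0],"turn": [0,0,-1]},
    {"grip": 0.0,"linear": [0.4,0.3,0],"turn": [0,0,-1.5]},
    {"grip": 0.0,"linear": [0.4,0.3,0],"turn": [0,0,-1.5]}
  ]
}}

```text
time: 19.95
tool_pos: [0.5441, 0.0649, 0.1207]
tool_rot: [3.141, -0.001, 0.919]
contact_force: [-0.7, 3.5, 5.4]
opening: 0.012
```

{"op": "apply_moves", "data": {
  "increments": [
    {"grip": 0.0,"linear": [0.1,0.1,0],"turn": [0,0,-0.5]},
    {"grip": 0.0,"linear": [0.2,0.1,0],"turn": [0,0,-1]},
    {"grip": 0.0,"linear": [0.2,0.1,0],"turn": [0,0,-1]}
  ]
}}

```text
time: 20.25
tool_pos: [0.5444, 0.0651, 0.1207]
tool_rot: [3.141, -0.001, 0.815]
contact_force: [0.7, 3.8, 6.3]
opening: 0.0118
```

Run:
```python
from h import *
o=observe();print(o['tool_pos'],o['tool_rot'],o['contact_force'],o['torque'],o['opening'])
im=snap('side','s8.png')
crop(im,240,120,340,240,'c11.png',5)
```

```text
[0.54437672 0.06505678 0.12069613] [ 3.14141395e+00 -1.06878160e-03  8.14562192e-01] [0.72003792 3.80829776 6.26636732] [ 0.59587514 -0.03504722  0.04171724] 0.011791349683932754
```

View pics/c11.png

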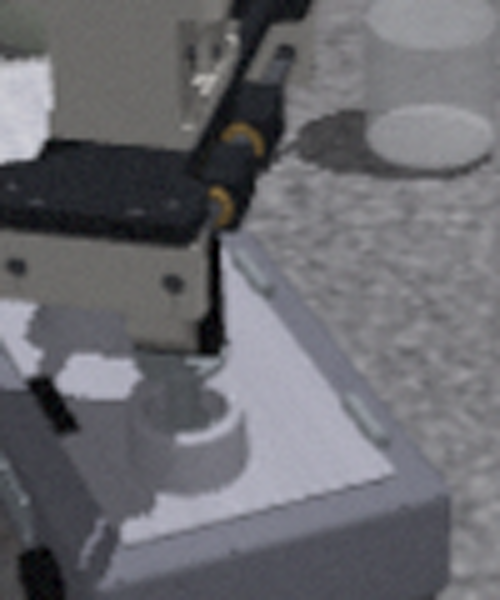

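{"op": "apply_moves", "data": {
  "increments": [
    {"grip": 0.0,"linear": [0.1,0.3,0],"turn": [0,0,0]},
    {"grip": 0.0,"linear": [0.2,0.6,0],"turn": [0,0,0]},
    {"grip": 0.0,"linear": [0.2,0.6,0],"turn": [0,0,0]}
  ]
}}

```text
time: 20.6
tool_pos: [0.5444, 0.0652, 0.1207]
tool_rot: [3.141, -0.0, 0.816]
contact_force: [-0.4, 0.1, 7.4]
opening: 0.0118
```

{"op": "apply_moves", "data": {
  "increments": [
    {"grip": 0.0,"linear": [0.1,0.0,0],"turn": [0,0,-0.5]},
    {"grip": 0.0,"linear": [0.2,0.1,0],"turn": [0,0,-1]},
    {"grip": 0.0,"linear": [0.2,0.1,0],"turn": [0,0,-1.5]},
    {"grip": 0.0,"linear": [0.2,0.1,0],"turn": [0,0,-1.5]}
  ]
}}

```text
time: 21.0
tool_pos: [0.5447, 0.0655, 0.1207]
tool_rot: [3.141, -0.001, 0.658]
contact_force: [0.5, 0.9, 5.8]
opening: 0.0118
```

Run:
```python
from h import *
o=observe();print(o['tool_pos'],o['tool_rot'],o['contact_force'],o['torque'],o['opening'])
```

```text
[0.54472541 0.06547917 0.12067767] [ 3.14127585e+00 -6.78659221e-04  6.57516190e-01] [0.49939543 0.91511598 5.84929918] [ 0.36439433 -0.01876676  0.00744389] 0.011794476520398197
```

Turned about 45° with low forces. Continuing.

{"op": "apply_moves", "data": {
  "increments": [
    {"grip": 0.0,"linear": [0.1,0.1,0],"turn": [0,0,-0.5]},
    {"grip": 0.0,"linear": [0.2,0.2,0],"turn": [0,0,-1]},
    {"grip": 0.0,"linear": [0.2,0.2,0],"turn": [0,0,-1.5]},
    {"grip": 0.0,"linear": [0.2,0.2,0],"turn": [0,0,-1.5]}
  ]
}}

```text
time: 21.4
tool_pos: [0.5451, 0.0657, 0.1207]
tool_rot: [3.141, -0.001, 0.5]
contact_force: [-0.4, 2.2, 5.8]
opening: 0.0122
```

{"op": "apply_moves", "data": {
  "increments": [
    {"grip": 0.0,"linear": [0.1,0,0],"turn": [0,0,-0.5]},
    {"grip": 0.0,"linear": [0.2,0,0],"turn": [0,0,-1]},
    {"grip": 0.0,"linear": [0.2,0,0],"turn": [0,0,-1]}
  ]
}}

```text
time: 21.7
tool_pos: [0.5453, 0.0658, 0.1207]
tool_rot: [3.142, -0.001, 0.396]
contact_force: [0.7, 2.9, 6.6]
opening: 0.0118
```

Run:
```python
from h import *
o=observe();print(o['tool_pos'],o['tool_rot'],o['contact_force'],o['torque'],o['opening'])
```

```text
[0.54531335 0.06584072 0.12070031] [ 3.14151148e+00 -1.24504706e-03  3.95708629e-01] [0.68482818 2.88195636 6.60298397] [ 0.48034436 -0.02641138  0.04700838] 0.011815524584896521
```

{"op": "apply_moves", "data": {
  "increments": [
    {"grip": 0.0,"linear": [0.1,0.4,0],"turn": [0,0,-0.5]},
    {"grip": 0.0,"linear": [0.2,0.6,0],"turn": [0,0,-1]},
    {"grip": 0.0,"linear": [0.2,0.6,0],"turn": [0,0,-1]}
  ]
}}

```text
time: 22.0
tool_pos: [0.5456, 0.066, 0.1207]
tool_rot: [3.141, -0.001, 0.291]
contact_force: [1.2, 0.9, 5.5]
opening: 0.0118
```

{"op": "apply_moves", "data": {
  "increments": [
    {"grip": 0.0,"linear": [0,0,0],"turn": [0,0,-0.5]},
    {"grip": 0.0,"linear": [0,0,0],"turn": [0,0,-1]},
    {"grip": 0.0,"linear": [0,0,0],"turn": [0,0,-1]}
  ]
}}

```text
time: 22.3
tool_pos: [0.5458, 0.0661, 0.1207]
tool_rot: [3.141, -0.002, 0.187]
contact_force: [2.4, 1.6, 4.8]
opening: 0.0118
```

Run:
```python
from h import *
o=observe();print(o['tool_pos'],o['tool_rot'],o['contact_force'],o['torque'],o['opening'])
```

```text
[0.54579771 0.06610735 0.1207344 ] [ 3.14117565e+00 -1.76190700e-03  1.87190512e-01] [2.38954237 1.5513807  4.77329976] [ 0.26146768 -0.42666469  0.00839602] 0.011832792679973007
```

{"op": "apply_moves", "data": {
  "increments": [
    {"grip": 0.0,"linear": [0.3,0.1,0],"turn": [0,0,-0.5]},
    {"grip": 0.0,"linear": [0.5,0.1,0],"turn": [0,0,-1]},
    {"grip": 0.0,"linear": [0.5,0.1,0],"turn": [0,0,-1]}
  ]
}}

```text
time: 22.6
tool_pos: [0.5461, 0.0662, 0.1207]
tool_rot: [3.141, -0.001, 0.083]
contact_force: [1.8, 0.2, 4.5]
opening: 0.012
```

{"op": "apply_moves", "data": {
  "increments": [
    {"grip": 0.0,"linear": [0,0,0],"turn": [0,0,-0.5]},
    {"grip": 0.0,"linear": [0.1,0,0],"turn": [0,0,-1]},
    {"grip": 0.0,"linear": [0.1,0,0],"turn": [0,0,-1]}
  ]
}}

```text
time: 22.9
tool_pos: [0.5464, 0.0662, 0.1207]
tool_rot: [3.141, -0.002, -0.021]
contact_force: [2.9, 1.0, 4.6]
opening: 0.0117
```

Run:
```python
from h import *
o=observe();print(o['tool_pos'],o['tool_rot'],o['contact_force'],o['torque'],o['opening'])
```

```text
[0.54636976 0.06619493 0.12068989] [ 3.14147495e+00 -1.69332816e-03 -2.09554141e-02] [2.89500497 1.04032241 4.59749174] [ 0.16242876 -0.53145464  0.00870472] 0.011656838959500423
```

{"op": "apply_moves", "data": {
  "increments": [
    {"grip": 0.0,"linear": [0.4,0.1,-0.3],"turn": [0,0,0]},
    {"grip": 0.0,"linear": [0.4,0.1,-0.7],"turn": [0,0,0]},
    {"grip": 0.0,"linear": [0.4,0.1,-0.7],"turn": [0,0,0]}
  ]
}}

```text
time: 23.2
tool_pos: [0.5464, 0.0663, 0.1198]
tool_rot: [3.141, -0.001, -0.02]
contact_force: [2.0, 0.4, 4.8]
opening: 0.0118
```

{"op": "apply_moves", "data": {
  "increments": [
    {"grip": 0.0,"linear": [0.2,0,-0.4],"turn": [0,0,-0.3]},
    {"grip": 0.0,"linear": [0.4,0,-0.8],"turn": [0,0,-0.7]},
    {"grip": 0.0,"linear": [0.4,0,-0.8],"turn": [0,0,-0.7]}
  ]
}}

```text
time: 23.5
tool_pos: [0.5467, 0.0662, 0.119]
tool_rot: [3.141, -0.0, -0.095]
contact_force: [2.3, 1.0, 4.5]
opening: 0.0121
```

Run:
```python
from h import *
o=observe();print(o['tool_pos'],o['tool_rot'],o['contact_force'],o['torque'],o['opening'])
```

```text
[0.54669227 0.066229   0.11899872] [ 3.14137155e+00 -4.99641391e-04 -9.51700398e-02] [2.26191241 0.99782752 4.45918407] [ 0.04578771 -0.43578625  0.02209943] 0.01208181206984428
```

{"op": "apply_moves", "data": {
  "increments": [
    {"grip": 0.0,"linear": [0.2,0,1],"turn": [0,0,0]},
    {"grip": 0.0,"linear": [0.2,0,3],"turn": [0,0,0]},
    {"grip": 0.0,"linear": [0.2,0,5],"turn": [0,0,0]},
    {"grip": 0.0,"linear": [0.2,0,7],"turn": [0,0,0]},
    {"grip": 0.0,"linear": [0.2,0,7],"turn": [0,0,0]}
  ]
}}

```text
time: 24.0
tool_pos: [0.5465, 0.0663, 0.1257]
tool_rot: [3.141, 0.001, -0.095]
contact_force: [2.1, -0.8, -0.4]
opening: 0.0118
```

{"op": "apply_moves", "data": {
  "increments": [
    {"grip": 0.0,"linear": [0,0,2],"turn": [0,0,0]},
    {"grip": 0.0,"linear": [0,0,6],"turn": [0,0,0]},
    {"grip": 0.0,"linear": [0,0,12],"turn": [0,0,0]},
    {"grip": 0.0,"linear": [0,0,20],"turn": [0,0,0]},
    {"grip": 0.0,"linear": [0,0,32],"turn": [0,0,0]},
    {"grip": 0.0,"linear": [0,0,45],"turn": [0,0,0]},
    {"grip": 0.0,"linear": [0,0,55],"turn": [0,0,0]}
  ]
}}

```text
time: 24.7
tool_pos: [0.5469, 0.0664, 0.1826]
tool_rot: [-3.142, -0.001, -0.095]
contact_force: [0.4, -0.2, -0.3]
opening: 0.0114
```

Run:
```python
from h import *
o=observe();print(o['tool_pos'],o['tool_rot'],o['contact_force'],o['torque'],o['opening'])
im=snap('side','s9.png')
crop(im,230,100,330,240,'c12.png',4)
```

```text
[0.54691567 0.06639214 0.18260867] [-3.14152532e+00 -1.28960016e-03 -9.50455912e-02] [ 0.43494207 -0.17163765 -0.33992835] [-0.11102495  0.04291736 -0.00846921] 0.01135168932410895
```

View pics/c12.png

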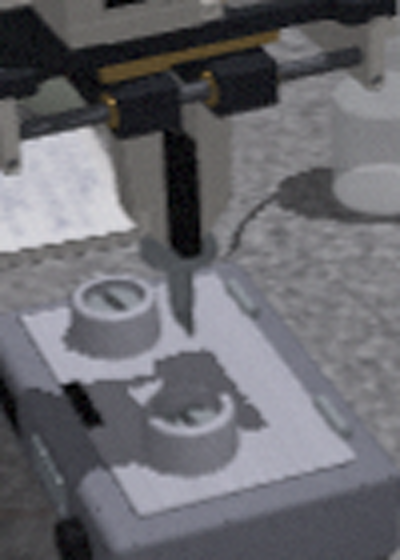

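Run:
```python
from h import *
np.set_printoptions(precision=4,suppress=True)
print(proj('side',[.547,.0662,.1316]),proj('side',[.547-.003,.0662,.1316]),proj('side',[.547,.0662-.003,.1316]))
# hole from top t4
im=cv2.imread('pics/t4.png');a=cv2.resize(im[240:290,365:410],None,fx=12,fy=12,interpolation=cv2.INTER_CUBIC)
a=np.clip(a*1.6,0,255).astype(np.uint8)
for i in range(0,45,5):cv2.putText(a,str(365+i),(i*12,10),0,.35,(0,255,255));cv2.putText(a,str(240+i),(0,i*12+4),0,.35,(0,255,255))
cv2.imwrite('pics/c13.png',a)
s=cv2.imread('pics/s9.png');b=cv2.resize(s[290:380,290:370],None,fx=6,fy=6,interpolation=cv2.INTER_CUBIC)
b=np.clip(b*1.6,0,255).astype(np.uint8)
for i in range(0,80,10):cv2.putText(b,str(290+i),(i*6,10),0,.35,(0,255,255));cv2.putText(b,str(290+i),(0,i*6+4),0,.35,(0,255,255))
cv2.imwrite('pics/c14.png',b)
```

```text
[274.9652 181.2645] [273.5501 181.728 ] [275.7303 182.005 ]
```

View pics/c13.png

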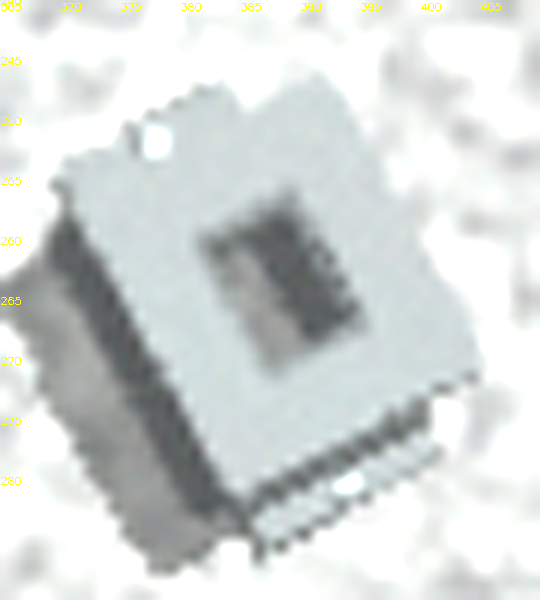

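View pics/c14.png

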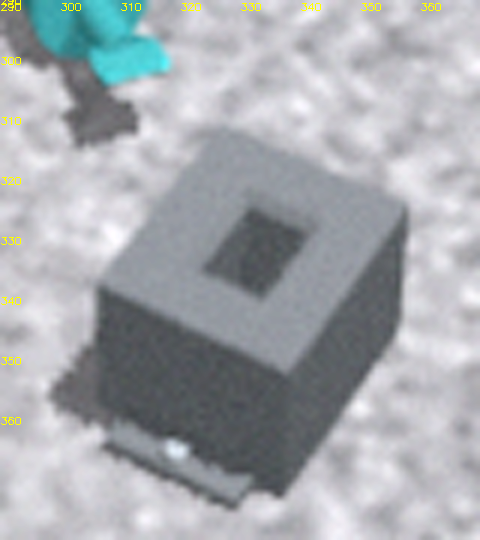

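{"op": "apply_moves", "data": {
  "increments": [
    {"grip": 0.0,"linear": [-2,-8,2],"turn": [0,0,0.6]},
    {"grip": 0.0,"linear": [-6,-24,4],"turn": [0,0,1.7]},
    {"grip": 0.0,"linear": [-10,-42,4],"turn": [0,0,2.8]},
    {"grip": 0.0,"linear": [-14,-60,4],"turn": [0,0,3.9]},
    {"grip": 0.0,"linear": [-18,-78,4],"turn": [0,0,5.0]},
    {"grip": 0.0,"linear": [-22,-96,4],"turn": [0,0,6.1]},
    {"grip": 0.0,"linear": [-26,-114,4],"turn": [0,0,7.2]},
    {"grip": 0.0,"linear": [-30,-132,4],"turn": [0,0,8.3]},
    {"grip": 0.0,"linear": [-34,-150,4],"turn": [0,0,9.4]},
    {"grip": 0.0,"linear": [-38,-168,4],"turn": [0,0,10.5]}
  ]
}}

```text
time: 25.75
tool_pos: [0.5084, -0.1023, 0.1851]
tool_rot: [-3.141, -0.0, 1.009]
contact_force: [-0.3, -0.4, -0.6]
opening: 0.0116
```

{"op": "apply_moves", "data": {
  "increments": [
    {"grip": 0.0,"linear": [-4,-18,0],"turn": [0,0,1.1]},
    {"grip": 0.0,"linear": [-8,-36,0],"turn": [0,0,2.2]},
    {"grip": 0.0,"linear": [-12,-54,0],"turn": [0,0,3.3]},
    {"grip": 0.0,"linear": [-16,-72,0],"turn": [0,0,4.4]},
    {"grip": 0.0,"linear": [-20,-90,0],"turn": [0,0,5.5]},
    {"grip": 0.0,"linear": [-24,-106,0],"turn": [0,0,6.6]},
    {"grip": 0.0,"linear": [-28,-120,0],"turn": [0,0,7.7]},
    {"grip": 0.0,"linear": [-31,-130,0],"turn": [0,0,8.8]},
    {"grip": 0.0,"linear": [-32,-135,0],"turn": [0,0,9.6]},
    {"grip": 0.0,"linear": [-32.2,-135.6,0],"turn": [0,0,10]}
  ]
}}

```text
time: 26.75
tool_pos: [0.4762, -0.2379, 0.185]
tool_rot: [-3.141, -0.0, 2.054]
contact_force: [-0.3, 1.2, -1.2]
opening: 0.012
```

Run:
```python
from h import *
np.set_printoptions(precision=4,suppress=True)
im=snap('side','s10.png');t=snap('top','t10.png')
o=observe();print(o['tool_pos'],o['tool_rot'],o['contact_force'],o['torque'],o['opening'])
print(two(387.9,263.6,331.3,332),onz('top',387.9,263.6,.05),onz('side',331.3,332,.05))
P=o['tool_pos'];print(proj('side',P-[0,0,.051]))
cv2.imwrite('pics/c15.png',np.hstack([cv2.resize(im[180:380,270:400],None,fx=2.5,fy=2.5),cv2.resize(t[190:280,180:300],None,fx=3.5,fy=5.556)[:500]])[:,:,::-1])
```

```text
[ 0.4763 -0.2374  0.185 ] [-3.1416 -0.0002  2.0514] [-0.6359 -0.2102 -0.756 ] [ 0.0058  0.0233 -0.0121] 0.011800694563470328
(array([ 0.4762, -0.2368,  0.0484]), np.float64(5.1104787489321254e-05)) [ 0.476  -0.2365  0.05  ] [ 0.4755 -0.2379  0.05  ]
[332.7041 292.4686]
```

View pics/c15.png

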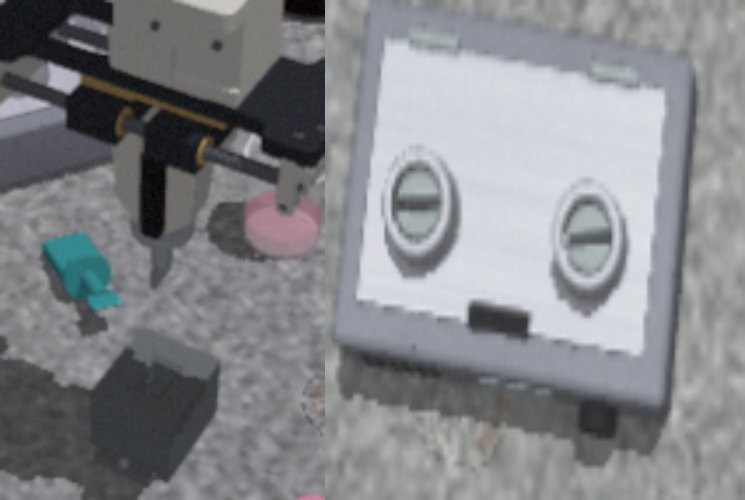

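The open stud is now sunk with its slot across the unit, like the other one. The key's tip is above the holder hole, so I'm lowering it.

{"op": "apply_moves", "data": {
  "increments": [
    {"grip": 0.0,"linear": [0,0,-8],"turn": [0,0,0]},
    {"grip": 0.0,"linear": [0,0,-24],"turn": [0,0,0]},
    {"grip": 0.0,"linear": [0,0,-42],"turn": [0,0,0]},
    {"grip": 0.0,"linear": [0,0,-58],"turn": [0,0,0]},
    {"grip": 0.0,"linear": [0,0,-70],"turn": [0,0,0]},
    {"grip": 0.0,"linear": [0,0,-78],"turn": [0,0,0]},
    {"grip": 0.0,"linear": [0,0,-82],"turn": [0,0,0]},
    {"grip": 0.0,"linear": [0,0,-86],"turn": [0,0,0]},
    {"grip": 0.0,"linear": [0,0,-88],"turn": [0,0,0]},
    {"grip": 0.0,"linear": [0,0,-88],"turn": [0,0,0]}
  ]
}}

```text
time: 27.85
tool_pos: [0.4766, -0.2373, 0.097]
tool_rot: [3.142, 0.0, 2.052]
contact_force: [-0.6, -0.5, -0.6]
opening: 0.0119
```

{"op": "apply_moves", "data": {
  "increments": [
    {"grip": 0.0,"linear": [0,0,-3],"turn": [0,0,0]},
    {"grip": 0.0,"linear": [0,0,-6],"turn": [0,0,0]},
    {"grip": 0.0,"linear": [0,0,-9],"turn": [0,0,0]},
    {"grip": 0.0,"linear": [0,0,-12],"turn": [0,0,0]},
    {"grip": 0.0,"linear": [0,0,-12],"turn": [0,0,0]}
  ]
}}

```text
time: 28.35
tool_pos: [0.4763, -0.2371, 0.0844]
tool_rot: [-3.141, -0.001, 2.052]
contact_force: [0.0, 0.2, -1.1]
opening: 0.012
```

Blade is in the hole with no contact force. Continuing to home.

{"op": "apply_moves", "data": {
  "increments": [
    {"grip": 0.0,"linear": [0,0,-4],"turn": [0,0,0]},
    {"grip": 0.0,"linear": [0,0,-8],"turn": [0,0,0]},
    {"grip": 0.0,"linear": [0,0,-12],"turn": [0,0,0]},
    {"grip": 0.0,"linear": [0,0,-16],"turn": [0,0,0]},
    {"grip": 0.0,"linear": [0,0,-19],"turn": [0,0,0]},
    {"grip": 0.0,"linear": [0,0,-21],"turn": [0,0,0]},
    {"grip": 0.0,"linear": [0,0,-21],"turn": [0,0,0]}
  ]
}}

```text
time: 29.05
tool_pos: [0.4764, -0.2371, 0.0637]
tool_rot: [-3.141, -0.001, 2.052]
contact_force: [1.1, -0.7, -1.4]
opening: 0.012
```

{"op": "apply_moves", "data": {
  "increments": [
    {"grip": 0.0,"linear": [0,0,-0.7],"turn": [0,0,0]},
    {"grip": 0.0,"linear": [0,0,-1.4],"turn": [0,0,0]},
    {"grip": 0.0,"linear": [0,0,-1.4],"turn": [0,0,0]}
  ]
}}

```text
time: 29.35
tool_pos: [0.4765, -0.2372, 0.0626]
tool_rot: [3.142, -0.0, 2.052]
contact_force: [-0.3, -0.2, -0.2]
opening: 0.0117
```

{"op": "apply_moves", "data": {
  "increments": [
    {"grip": 0.0,"linear": [0,0,-0.4],"turn": [0,0,0]},
    {"grip": 0.0,"linear": [0,0,-0.8],"turn": [0,0,0]},
    {"grip": 0.0,"linear": [0,0,-0.8],"turn": [0,0,0]}
  ]
}}

```text
time: 29.65
tool_pos: [0.4765, -0.2372, 0.0617]
tool_rot: [-3.142, -0.0, 2.052]
contact_force: [-0.7, 0.7, -1.4]
opening: 0.0119
```

{"op": "apply_moves", "data": {
  "increments": [
    {"grip": 0.0,"linear": [0,0,-0.3],"turn": [0,0,0]},
    {"grip": 0.0,"linear": [0,0,-0.6],"turn": [0,0,0]},
    {"grip": 0.0,"linear": [0,0,-0.6],"turn": [0,0,0]}
  ]
}}

```text
time: 29.95
tool_pos: [0.4765, -0.2372, 0.0611]
tool_rot: [-3.142, -0.0, 2.052]
contact_force: [-0.4, -0.2, -0.3]
opening: 0.012
```

{"op": "apply_moves", "data": {
  "increments": [
    {"grip": 0.0,"linear": [0,0,-0.3],"turn": [0,0,0]},
    {"grip": 0.0,"linear": [0,0,-0.6],"turn": [0,0,0]},
    {"grip": 0.0,"linear": [0,0,-0.6],"turn": [0,0,0]}
  ]
}}

```text
time: 30.25
tool_pos: [0.4765, -0.2372, 0.0607]
tool_rot: [3.142, 0.0, 2.052]
contact_force: [0.2, 0.0, 2.4]
opening: 0.0118
```

{"op": "apply_moves", "data": {
  "increments": [
    {"grip": 0.15,"linear": [0,0,0],"turn": [0,0,0]},
    {"grip": 0.2,"linear": [0,0,0],"turn": [0,0,0]},
    {"grip": 0.3,"linear": [0,0,0],"turn": [0,0,0]},
    {"grip": 0.45,"linear": [0,0,0],"turn": [0,0,0]},
    {"grip": 0.5,"linear": [0,0,0],"turn": [0,0,0]},
    {"grip": 0.5,"linear": [0,0,0],"turn": [0,0,0]},
    {"grip": 0.5,"linear": [0,0,0],"turn": [0,0,0]}
  ]
}}

```text
time: 30.95
tool_pos: [0.4765, -0.2372, 0.0605]
tool_rot: [3.142, -0.0, 2.052]
contact_force: [0.1, 0.2, 1.0]
opening: 0.0458
```

Run:
```python
from h import *
im=snap('side','s11.png')
o=observe();print(o['tool_pos'],o['tool_rot'],o['contact_force'],o['torque'],o['opening'])
crop(im,270,250,400,380,'c16.png',4)
```

```text
[ 0.47650047 -0.23723656  0.06053153] [ 3.14154663e+00 -1.04432639e-04  2.05163324e+00] [-0.74503007 -0.18426177 -0.52884919] [0.04941742 0.00656547 0.00952958] 0.04581283789587134
```

View pics/c16.png

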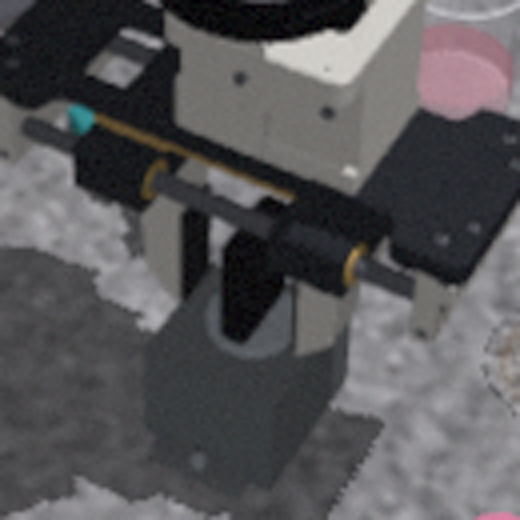

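The collar touched the top face (2.4 N) at the height I gripped it at. The key stands upright and the fingers are clear on both sides. Retreating straight up, then away.

{"op": "apply_moves", "data": {
  "increments": [
    {"grip": 0.5,"linear": [0,0,5],"turn": [0,0,0]},
    {"grip": 0.5,"linear": [0,0,20],"turn": [0,0,0]},
    {"grip": 0.5,"linear": [0,0,40],"turn": [0,0,0]},
    {"grip": 0.5,"linear": [0,0,60],"turn": [0,0,0]},
    {"grip": 0.5,"linear": [0,0,85],"turn": [0,0,0]},
    {"grip": 0.5,"linear": [0,0,110],"turn": [0,0,0]},
    {"grip": 0.5,"linear": [0,0,135],"turn": [0,0,0]},
    {"grip": 0.5,"linear": [0,0,160],"turn": [0,0,0]},
    {"grip": 0.5,"linear": [0,0,190],"turn": [0,0,0]},
    {"grip": 0.5,"linear": [0,0,200],"turn": [0,0,0]}
  ]
}}

```text
time: 32.0
tool_pos: [0.4774, -0.2378, 0.2639]
tool_rot: [3.139, 0.005, 2.052]
contact_force: [0.1, -0.3, -0.5]
opening: 0.0458
```

{"op": "apply_moves", "data": {
  "increments": [
    {"grip": 0.5,"linear": [-15,-20,0],"turn": [0,0,0]},
    {"grip": 0.5,"linear": [-35,-50,0],"turn": [0,0,0]},
    {"grip": 0.5,"linear": [-55,-85,0],"turn": [0,0,0]},
    {"grip": 0.5,"linear": [-75,-120,0],"turn": [0,0,0]},
    {"grip": 0.5,"linear": [-95,-155,0],"turn": [0,0,0]},
    {"grip": 0.5,"linear": [-110,-190,0],"turn": [0,0,0]},
    {"grip": 0.5,"linear": [-120,-210,0],"turn": [0,0,0]},
    {"grip": 0.5,"linear": [-120,-210,0],"turn": [0,0,0]}
  ]
}}

```text
time: 32.8
tool_pos: [0.3547, -0.4494, 0.2593]
tool_rot: [-3.141, -0.001, 2.048]
contact_force: [-0.2, 1.1, 0.1]
opening: 0.046
```

Run:
```python
from h import *
im=snap('side','s12.png');t=snap('top','t12.png')
o=observe();print(o['time'],o['tool_pos'],o['contact_force'])
f=lambda x:cv2.resize(x,(395,295),interpolation=cv2.INTER_CUBIC)
A=np.vstack([np.hstack([f(im),f(t)]),np.hstack([f(t[200:260,185:285]),f(im[290:375,280:390])])])
cv2.imwrite('pics/c17.png',A[:,:,::-1])
a=onz('top',248.5,0,0)
```

```text
32.9 [ 0.35627504 -0.44681989  0.25972401] [ 0.20251666  0.8046045  -0.08458502]
```

View pics/c17.png

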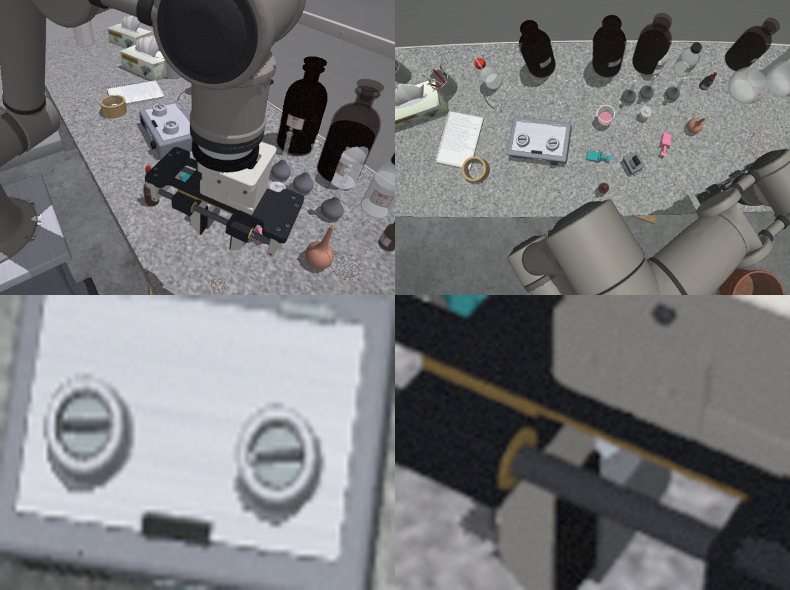

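Run:
```python
from h import *
a=cv2.imread('pics/t12.png');b=cv2.imread('pics/t0.png')
f=lambda x:cv2.resize(np.clip(x[235:290,360:415]*1.5,0,255).astype(np.uint8),None,fx=7,fy=7,interpolation=cv2.INTER_CUBIC)
cv2.imwrite('pics/c18.png',np.hstack([f(b),f(a)]))
```

```text
(no output)
```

View pics/c18.png

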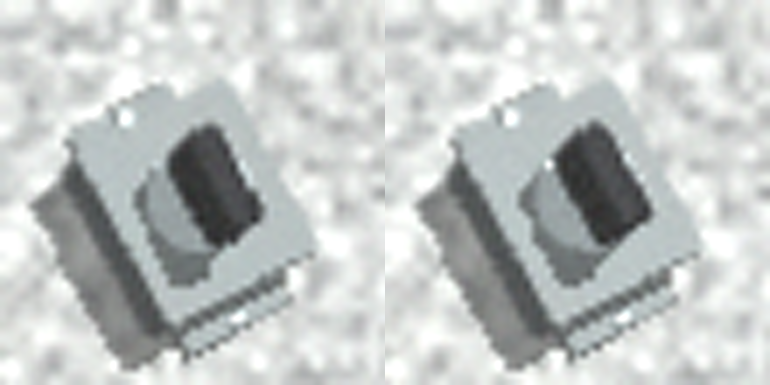

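The before and after crops match: the key is upright and home. The stud stays sunk with its slot across, and the glassware hasn't moved.

```bash
python3 -c "
from h import *
print(hand_in())"
```

```text
the job is handed in; nothing more can be done
None
```

I fastened the open stud (the right-hand one), put the key back in its holder and handed the job in at about 33 s.

**Seating the blade:** At first the blade rested on the edge of the slot. I felt for the side walls with up to about 5.6 N sideways, then it dropped in. The blade sat about 4 mm in y from where the cameras put the stud. I corrected the rest of the way by force.

**Pressing and turning:** The floor came about 14 mm down. The highest push reading there was about 13 N (14 N with the key's weight), under the 22 N limit. I backed off to a light press and turned the key clockwise about 88°. The floor then gave way, as it should at the catch, and I let the stud spring up.

**Last checks:**
- **Stud:** in the top picture it stays sunk in its boss. Its slot lies across the unit at roughly 77° (1.35 rad) from where it started. That is only just past the 1.3 rad needed, and my reading is good to about 0.07 rad. The main evidence that it caught is that the floor gave way and the stud has stayed sunk.
- **Key:** its collar touched the holder's top face at the height where I first gripped it. The top picture matches the one from before I moved it. In the last side picture the arm hides the key.
- **Surroundings:** the glassware and the two look-alike keys stand where they were, and the arm is clear of everything.

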